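Change over the handhelds on the radio desk

TASK

The handheld radios standing in the charger are charged, those standing on the desk are flat: hang every charged one by its belt clip over the rim of the open crate, so that it hangs upright inside the crate with the clip outside, and stand every flat one fully home in a charger bay, facing the switch end as the charged ones did. When every radio is in its place, flip the charger's toggle switch over to on. Drop no radio, and leave the other things on the desk where they are.

Things in the scene. Friction and masses are not known exactly. Their poses are not given: they have to be found in the camera images.
- charged1_mid (a point): charged radio, at first standing in a charger bay (may be absent). All radios are alike: a black block 54 mm wide (y), 32 mm thick (x), 105 mm tall, 0.22 kg, parallel sides. This point is its centre, 52.5 mm above its underside; z up, -x its face (speaker, display), +x its back. Grip it from above across the 54 mm width, in the top 30 mm of the block, so that the antenna clears the hand
- charged2_mid (a point): charged radio, at first standing in a charger bay (may be absent). Same make, centre and axes as charged1. On every radio's top stand a stub antenna (12 mm thick, 24 mm tall, 16 mm towards +y) and a knob (16 mm thick, 11 mm tall, 14 mm towards -y)
- charged3_mid (a point): charged radio, at first standing in a charger bay (may be absent). Same make, centre and axes as charged1. On every radio's back is a rigid steel belt clip, 18 mm wide: a bridge whose underside is 85 mm above the radio's underside, and a 2.5 mm strip hanging from it, 9 mm clear of the back, whose end flares outward 6 mm and stops 46 mm above the radio's underside
- charged4_mid (a point): charged radio, at first standing in a charger bay (may be absent). Same make, centre and axes as charged1
- flat1_mid (a point): flat radio, at first standing upright on the desk in front of the charger (may be absent), same make as charged1; centre, half-way up, same axes
- flat2_mid (a point): flat radio, at first standing upright on the desk in front of the charger (may be absent), same make as charged1; centre, half-way up, same axes
- flat3_mid (a point): flat radio, at first standing upright on the desk in front of the charger (may be absent), same make as charged1; centre, half-way up, same axes
- flat4_mid (a point): flat radio, at first standing upright on the desk in front of the charger (may be absent), same make as charged1; centre, half-way up, same axes
- crate: open grey plastic tote, 330 (x) by 180 (y) by 110 mm tall, walls and floor 4 mm thick, plain top edge, 0.9 kg, stands loose on the desk. Origin at the centre of its mouth, level with the rim, z up; its long walls' mid planes lie at y = -88 and +88 mm. A radio hung on it by the clip has its centre about 77.5 mm above the desk and 20.5 mm inside the wall's mid plane
- charger: four-bay desktop charger, a grey block 340 mm long (its x), 95 mm wide (its y), 42 mm tall, fixed. Origin at the centre of its underside, z up. -x is its front end, where the toggle switch is; the bays stand in a row along x, 62 mm apart. A radio in a bay shows its face to the front end (its own x along the charger's x)
- bay0 (a point): centre of the floor of the bay nearest the switch: a rectangular pocket 36 mm (along x) by 58 mm (along y), 30 mm deep below the charger's top; its floor is 12 mm above the desk; axes as the charger's
- bay1 (a point): the same for bay 1 counted from the switch
- bay2 (a point): the same for bay 2 counted from the switch
- bay3 (a point): the same for bay 3 counted from the switch
- switch (a joint): the charger's toggle switch, a 30 mm steel bat lever: 0 = off (leans towards the charger's -y side), 0.9 rad = on (leans towards its +y side). It stays where it is put; about 2 N at the tip moves it
- switch_tip (a point): middle of the 11 mm ball at the end of the toggle lever, about 27 mm above the charger's top; the lever pivots at x = -140 mm, y = 0 of the charger, in its top face
- mug: bystander: white mug, 80 mm across, 92 mm tall, standing on the desk; origin at the centre of its underside
- tape: bystander: roll of black tape lying flat, 58 mm across, 19 mm high; origin at the centre of its underside
- screwdriver: bystander: screwdriver, 170 mm long, lying on the desk
- adaptor: bystander: small steel and brass plug adaptor, 20 mm across, 40 mm tall, standing on end
- spare_pack: bystander: battery pack lying in the middle of the crate's floor, 85 x 50 x 16 mm; origin at the centre of its underside
Things that resemble listed ones, but are neither listed nor needed, are in the scene too. What is shaped like the part that bears flat4_mid but blue is not meant.

How it is judged:
By the outcome, as a careful person would: the job done as asked, in the order asked, and still so for the second after the job is handed in, with the robot touching nothing.
Of charged1, charged2, charged3, charged4 only 2 to 3 are there at a start; the rules pass over those that are not, and their reading is None.
Of flat1, flat2, flat3, flat4 only 3 to 4 are there at a start; the rules pass over those that are not, and their reading is None.
At some moment in a run one of crate may be knocked a few centimetres aside while the robot is not near it.
It also fails if it takes over 210 s, if anything falls off the work surface, if the arm or the gripper's body presses on something with over 40 N, if the wrist force passes 120 N, or if a joint passes its speed limit or range.

ROBOT

A 6-joint arm with a two-finger parallel gripper is mounted at the origin on the work surface. World frame = base frame: x ahead of the robot, y to its left, z up, the work surface at z = 0. Lengths are in m, angles in rad, forces in N, time in s.
With the tool pointing down it reaches from about 0.35 to 0.775 m from the base axis. Payload 7.3 kg.
Tool frame: the origin (TCP) lies at the very end of the fingers, on their centre line; the grasp point (between the pads) lies robot.pinch_z behind it (robot.pinch_z is the distance from the TCP to the grasp point, in m); y points along the fingers, z is the direction in which the jaws open and shut, and the axes are right-handed (so a half turn about y gives the same grasp; the last joint's range is limited). The gripper opens to 92 mm and grips with 3 to 60 N. Pads are 19 mm wide; open, the fingers measure 130 mm over their backs; the gripper's body (75 mm by 190 mm) begins 47 mm behind the grasp point.
Start: joints at [1.106, 0.342, 1.524, -0, 1.275, -0.146], TCP at [0.165, 0.499, 0.227] pointing down, gripper open.
Joint ranges: [-2.53, 2.53], [-0.77, 2.02], [0.04, 2.7], [-1, 4.14], [0.28, 2.66], [-3.11, 3.11]. Speed limits (rad/s): [2.57, 2.57, 3.14, 3.14, 3.14, 3.14].

INTERFACE

Orientations are given as [roll, pitch, yaw] about the fixed x, y, z axes, in that order (R = Rz(yaw) Ry(pitch) Rx(roll)).
In Python, from cell import status, viewer, robot gives the robot as it stands. The module is installed in compiled form; this text tells all that it offers.
- The arm moves only by the shell command python3 -m pendant 'ROWS' [FORCE]. ROWS is JSON, a list that holds one entry, the list of rows, each a list of 7 numbers: the shift along the tool's x, y, z in cm, then the turn, a rotation vector about the tool's x, y, z in rad, then the finger opening in cm, from 0 to 9.18. A call has 1 to 20 rows; each row is the pose to reach, as a shift and turn from the pose commanded when the call began, along the tool's axes at that moment; what a row does not reach only later rows make up. A row lasts 1/10 s, in which the tool goes at most 50 mm and 8.59 degrees, less where a joint would pass 70% of its speed; a pose out of reach is approached as far as the arm can. A call with a gripper value outside its range is refused whole. The fingers move at their own pace and stop on an object; FORCE is the grip in N (left out, the last holds). Time passes only in rows, so rows that repeat a pose let the fingers close. It gives the time, the measured TCP pose, the force and the opening at its end, in the units of the state.
- status.observe(): the state, without advancing time (a new reading comes with each control period).
- viewer.read_camera(name): name is "scene" or "top" or "wrist"; returns a dict with "image" (420x560x3 uint8, red, green, blue), "range_z" (420x560 float32, m along the optical axis (not along the pixel's ray), 0 where there is no reading), "fx", "fy", "cx", "cy" (pixels), "camera_from_world" (4x4, takes a point from world to camera coordinates). Camera axes: x right, y up, looking along -z (the intrinsics and any distortion apply to the point x, -y, -z); pixel columns grow to the right and rows downward; lengths in m; the calibration is good to about 2 mm. The wrist camera is an equidistant fisheye: a pixel r from the principal point sees the ray r / f radians off the axis. A picture is of the moment at which its call begins.
- robot.hand_in(): hands the job in, once; it reports no verdict.
The state is a dict: "time": time; "qpos": joint angles; "qvel": joint speeds; "joint_efforts": joint torques, N m; "tool_pos": TCP position; "tool_rot": TCP orientation; "contact_force": force on the tool from outside, world axes, zero at the start; "torque": the same for the moment, N m; "opening": finger opening in m.
Only numpy, scipy, OpenCV 4.12 (cv2) and the standard library are available. Lean on these libraries where they do the work, as an engineer would, in place of code of your own. Each camera call takes 0.05 s, during which the arm holds its last target. There are 200 camera calls.

## Working session

There is one attempt and no reset: what is moved stays moved. The work goes in short steps, Python scripts to look and compute and a shell command to move; the robot and the scene stay as the last step left them, time stands still between calls to the robot, and variables do not carry over. Pictures are saved under pics/ and viewed, about 12 in all and at most 16, crops included, and the job is handed in when it is done.

```bash
mkdir -p pics; cat > h.py <<'E'
import numpy as np, cv2
from cell import status, viewer, robot
def shot(n,f):
    c=viewer.read_camera(n); np.savez('pics/'+f+'.npz',**c)
    cv2.imwrite('pics/'+f+'.png',c['image'][:,:,::-1]); return c
def world(c):  # per-pixel world coordinates (pinhole)
    z=c['range_z']; v,u=np.mgrid[0:z.shape[0],0:z.shape[1]]
    p=np.stack([(u-c['cx'])/c['fx']*z,-(v-c['cy'])/c['fy']*z,-z,np.ones_like(z)],-1)
    return (p@np.linalg.inv(c['camera_from_world']).T)[...,:3]
E
python3 - <<'E'
from h import *
for n in('scene','top'):
    c=shot(n,n+'0'); print(n,c['fx'],c['fy'],c['cx'],c['cy']); print(np.round(np.linalg.inv(c['camera_from_world']),3))
s=status.observe(); print(s); print(robot.pinch_z)
a=[cv2.imread(f'pics/{n}0.png') for n in('scene','top')]
E
```

```text
scene 442.58691998360126 442.58691998360126 283.7138236260757 211.2904364743567
[[-0.85  -0.4    0.344  0.824]
 [ 0.528 -0.642  0.556  0.445]
 [-0.001  0.654  0.757  0.849]
 [ 0.     0.     0.     1.   ]]
top 525.7238552617781 525.7238552617781 277.442242109155 215.5218757381797
[[-0.029  0.987 -0.158  0.249]
 [-1.    -0.03  -0.005 -0.087]
 [-0.01   0.158  0.987  1.453]
 [ 0.     0.     0.     1.   ]]
{'time': 0.1, 'qpos': array([ 1.10595934e+00,  3.42645506e-01,  1.52491298e+00, -3.68077738e-05,
        1.27539783e+00, -1.45962851e-01]), 'qvel': array([-3.86450931e-04, -2.65651098e-03, -1.30132297e-03, -9.84967531e-05,
       -8.71328027e-04, -3.60670987e-04]), 'joint_efforts': array([ 1.91052190e-03, -4.32004666e+01, -2.44695264e+01,  7.20566022e-02,
        5.25392080e-02, -2.68398458e-05]), 'tool_pos': array([0.16439405, 0.4982181 , 0.22612134]), 'tool_rot': array([-1.57215061e+00,  1.63513599e-04, -3.18863505e-01]), 'contact_force': array([-0.05442403, -0.25824011, -0.41815498]), 'torque': array([-0.05030038,  0.02958297,  0.00790382]), 'opening': 0.09190640930382805}
0.0188
```

View pics/top0.png

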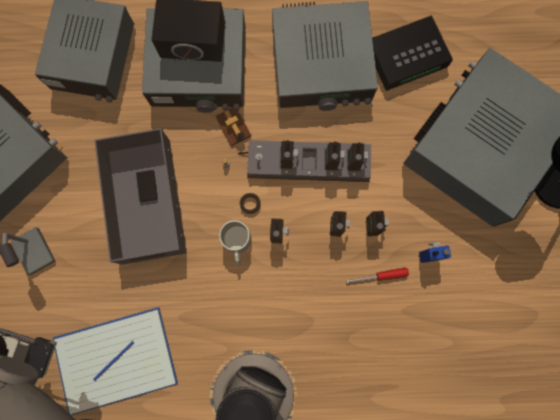

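View pics/scene0.png

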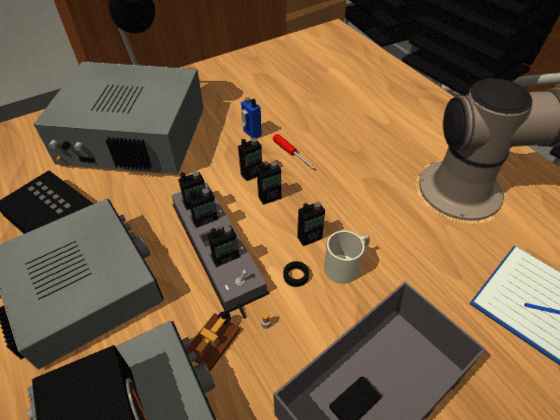

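Top view: crate at (140,195); charger at (310,161) with its switch at (259,156), so front is world +y. Charged radios are at (288,155), (334,157) and (357,157), and bay 1 is empty at (310,158). Flat radios are at (278,231), (340,224) and (376,224). The only look-alike is the blue one at (435,253), which is not meant. I'll measure them now.

```bash
cat >> h.py <<'E'
def rect(P,zlo,zhi,box):
    x0,x1,y0,y1=box
    m=(P[...,2]>zlo)&(P[...,2]<zhi)&(P[...,0]>x0)&(P[...,0]<x1)&(P[...,1]>y0)&(P[...,1]<y1)
    q=P[m][:,:2].astype(np.float32)
    if len(q)<4: return None
    r=cv2.minAreaRect(q*1000); return len(q),np.round(r[0],1),np.round(r[1],1),round(r[2],2),round(float(np.median(P[m][:,2])),4)
E
python3 - <<'E'
from h import *
for n in('top','scene'):
    c=np.load(f'pics/{n}0.npz'); P=world(c)
    if n=='top':
        for nm,(u,v) in dict(crate=(140,195),mug=(235,237),tape=(250,204),c0=(288,150),c2=(334,152),c3=(357,152),b1=(310,159),f1=(278,231),f2=(340,224),f3=(376,224),blue=(435,253),sw=(259,156),ad=(227,164),desk=(310,200)).items(): print(nm,np.round(P[v,u],3))
    A=P[...,2]
    # blobs above desk within work area
    m=((A>0.085)&(A<.125)&(P[...,0]>0.25)&(P[...,0]<.75)&(P[...,1]<.45)&(P[...,1]>-.5)).astype(np.uint8)
    k,l,st,ce=cv2.connectedComponentsWithStats(m)
    for i in range(1,k):
        if st[i,4]>25:
            q=P[l==i]; r=cv2.minAreaRect((q[:,:2]*1000).astype(np.float32)); print(n,ce[i].round(),st[i,4],np.round(r[0]),np.round(r[1]),round(r[2],1),np.round(np.percentile(q[:,2],[5,50,95]),3))
    print('charger',rect(P,.036,.046,(.4,.62,-.4,.1)))
E
```

```text
crate [0.548 0.301 0.021]
mug [0.424 0.04  0.006]
tape [ 0.518 -0.003 -0.002]
c0 [ 0.638 -0.113  0.113]
c2 [ 0.627 -0.233  0.119]
c3 [ 0.625 -0.293  0.12 ]
b1 [ 0.639 -0.176  0.012]
f1 [ 0.424 -0.08   0.106]
f2 [ 0.437 -0.24   0.113]
f3 [ 0.436 -0.335  0.102]
blue [ 0.354 -0.475  0.124]
sw [ 0.641 -0.034  0.052]
ad [0.629 0.057 0.023]
desk [ 0.524 -0.172 -0.001]
top [425. 129.] 90 [ 688. -479.] [18. 37.] 52.1 [0.089 0.115 0.124]
top [133. 192.] 1410 [535. 288.] [334. 183.] 8.2 [0.087 0.105 0.113]
top [288. 152.] 264 [ 636. -116.] [43. 54.] 88.2 [0.094 0.115 0.122]
top [334. 154.] 276 [ 628. -237.] [43. 56.] 87.6 [0.093 0.115 0.121]
top [357. 155.] 291 [ 623. -300.] [46. 55.] 84.6 [0.09  0.115 0.122]
top [423. 163.] 177 [ 593. -468.] [84.  7.] 49.1 [0.088 0.105 0.123]
top [339. 222.] 287 [ 446. -245.] [45. 54.] 85.5 [0.088 0.104 0.116]
top [378. 222.] 296 [ 444. -346.] [54. 45.] 1.0 [0.088 0.105 0.117]
top [277. 229.] 272 [432. -80.] [42. 56.] 88.3 [0.089 0.104 0.117]
top [234. 235.] 153 [420.  35.] [79. 77.] 43.8 [0.086 0.091 0.095]
top [435. 252.] 211 [ 362. -482.] [47. 36.] 0.7 [0.087 0.103 0.115]
charger (1164, array([ 515.8, -137.1]), array([216. , 419.8]), 1.91, 0.0413)
scene [251. 108.] 212 [ 361. -479.] [35. 49.] 39.7 [0.087 0.102 0.119]
scene [152. 146.] 788 [ 645. -465.] [ 70. 163.] 90.0 [0.087 0.106 0.123]
scene [249. 148.] 317 [ 444. -337.] [36. 56.] 89.3 [0.087 0.104 0.116]
scene [268. 172.] 343 [ 446. -237.] [37. 54.] 83.9 [0.088 0.104 0.117]
scene [196. 194.] 825 [ 626. -260.] [96. 55.] 86.2 [0.089 0.113 0.12 ]
scene [311. 213.] 406 [432. -77.] [44. 55.] 86.6 [0.088 0.104 0.117]
scene [222. 240.] 493 [ 636. -106.] [34. 54.] 85.3 [0.088 0.114 0.12 ]
scene [345. 246.] 295 [419.  37.] [80. 78.] 55.0 [0.086 0.091 0.094]
scene [388. 343.] 2423 [533. 290.] [332. 181.] 8.3 [0.087 0.106 0.112]
charger (1202, array([ 518. , -130.4]), array([217.7, 426.2]), 3.31, 0.0422)
```

```bash
python3 - <<'E'
from h import *
c=cv2.imread('pics/top0.png'); a=cv2.resize(c[120:280,210:460],None,fx=3.2,fy=3.2,interpolation=cv2.INTER_CUBIC); cv2.imwrite('pics/crop1.png',a)
E
```

```text
(no output)
```

View pics/crop1.png

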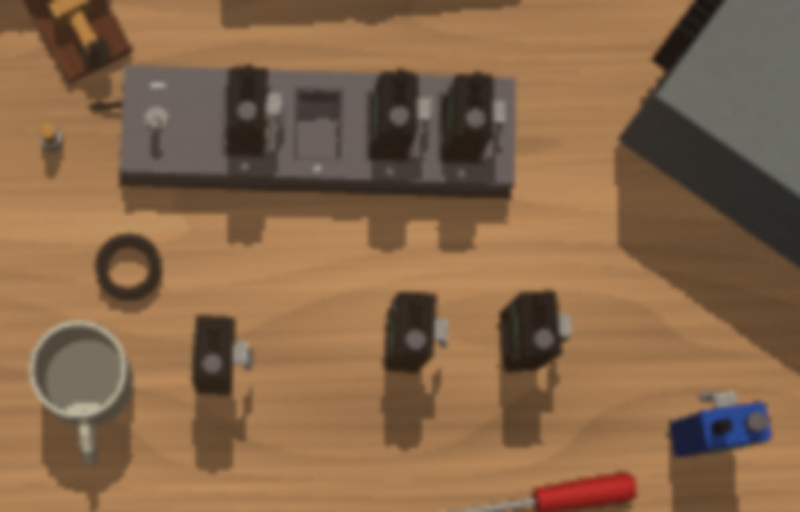

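The crop confirms it: three black charged radios in bays 0, 2 and 3, three black flats with their clips facing -y (right), and one blue decoy at (720,430). Next I refine the charger pose and individual tops.

```bash
python3 - <<'E'
from h import *
for n in('top','scene'):
    c=np.load(f'pics/{n}0.npz'); P=world(c)
    print('charger',rect(P,.037,.046,(.565,.70,-.358,.02)))
    print('crate',rect(P,.104,.114,(.3,.75,.15,.45)))
    for nm,b in dict(c0=(.59,.68,-.15,-.08),c2=(.58,.67,-.27,-.2),c3=(.58,.67,-.335,-.265),f1=(.39,.48,-.12,-.04),f2=(.40,.49,-.28,-.2),f3=(.4,.49,-.39,-.29)).items():
        z=.117 if nm[0]=='c' else .105
        print(nm,rect(P,z-.003,z+.002,b))
E
python3 -m pendant '[[[0,0,0,0,0.15,0,9],[0,0,0,0,0.3,0,9],[0,0,0,0,0.45,0,9],[0,0,0,0,0.6,0,9],[0,0,0,0,0.75,0,9],[0,0,0,0,0.9,0,9],[0,0,0,0,1.05,0,9],[0,0,0,0,1.2,0,9],[0,0,0,0,1.25,0,9],[0,0,0,0,1.25,0,9]]]' 10
```

```text
charger (2295, array([ 632.9, -159.2]), array([364.4, 103.2]), 85.18, 0.0415)
crate (713, array([535.5, 288.9]), array([332. , 182.4]), 8.42, 0.1088)
c0 (107, array([ 635.1, -109.5]), array([30.9, 52.4]), 84.11, 0.1164)
c2 (114, array([ 627.7, -233.5]), array([31.6, 54.8]), 87.2, 0.1161)
c3 (127, array([ 623. , -294.7]), array([29.4, 54.6]), 86.62, 0.1165)
f1 (135, array([431.7, -76.2]), array([31.8, 52.9]), 83.19, 0.1043)
f2 (121, array([ 445.9, -239.4]), array([31. , 53.7]), 85.94, 0.1042)
f3 (128, array([ 442.9, -340. ]), array([53.2, 30.9]), 2.09, 0.1046)
charger (2985, array([ 632.7, -157.5]), array([364.4, 101. ]), 85.23, 0.0424)
crate (1332, array([533.4, 290.3]), array([331.7, 180.6]), 8.35, 0.1102)
c0 (212, array([ 635.4, -107.1]), array([32.6, 53.8]), 84.82, 0.117)
c2 (177, array([ 627.7, -230.5]), array([34.1, 54.1]), 85.15, 0.1169)
c3 (159, array([ 623. , -291.8]), array([31.7, 53.7]), 85.34, 0.1169)
f1 (175, array([431.9, -72.9]), array([33.7, 54.3]), 84.7, 0.1048)
f2 (141, array([ 445.4, -237.5]), array([35.6, 53.6]), 83.12, 0.1049)
f3 (123, array([ 442.9, -337. ]), array([35.2, 54.2]), 87.04, 0.1044)
time: 1.1
tool_pos: [0.1644, 0.4984, 0.2264]
tool_rot: [-1.571, -0.001, -1.569]
contact_force: [-0.1, -0.7, 0.3]
opening: 0.0901
```

```bash
cat >> h.py <<'E'
def go(x,y,z,yawdeg):
    """shift (cm, tool axes) and turn about tool y from the present pose to a tool-down pose"""
    s=status.observe(); p=s['tool_pos']; from_yaw=s['tool_rot'][2]
    d=(np.array([x,y,z])-p)*100; c,sn=np.cos(from_yaw),np.sin(from_yaw)
    dy=np.deg2rad(yawdeg)-from_yaw; dy=(dy+np.pi)%(2*np.pi)-np.pi
    print('shift cm x %.2f y %.2f z %.2f  turn y %.3f | pos'%(c*d[0]+sn*d[1],-d[2],-sn*d[0]+c*d[1],-dy),p.round(4),'yaw %.2f'%np.rad2deg(from_yaw),'F',s['contact_force'].round(1),'open %.4f'%s['opening'])
def crate(n='top',f='crate'):
    P=world(viewer.read_camera(n)); return rect(P,.104,.114,(.3,.75,.12,.48))
E
python3 -c "
from h import *
go(.6352,-.1083,.24,-93.8)"
```

```text
shift cm x 60.75 y -1.36 z 46.97  turn y 0.068 | pos [0.1644 0.4984 0.2264] yaw -89.90 F [-0.1 -0.7  0.3] open 0.0901
```

```bash
python3 -m pendant '[[[60.7,-1.4,47,0,0.068,0,8],[60.7,-1.4,47,0,0.068,0,8],[60.7,-1.4,47,0,0.068,0,8],[60.7,-1.4,47,0,0.068,0,8],[60.7,-1.4,47,0,0.068,0,8],[60.7,-1.4,47,0,0.068,0,8],[60.7,-1.4,47,0,0.068,0,8],[60.7,-1.4,47,0,0.068,0,8],[60.7,-1.4,47,0,0.068,0,8],[60.7,-1.4,47,0,0.068,0,8],[60.7,-1.4,47,0,0.068,0,8],[60.7,-1.4,47,0,0.068,0,8],[60.7,-1.4,47,0,0.068,0,8],[60.7,-1.4,47,0,0.068,0,8],[60.7,-1.4,47,0,0.068,0,8],[60.7,-1.4,47,0,0.068,0,8],[60.7,-1.4,47,0,0.068,0,8],[60.7,-1.4,47,0,0.068,0,8],[60.7,-1.4,47,0,0.068,0,8],[60.7,-1.4,47,0,0.068,0,8]]]'
python3 - <<'E'
from h import *
go(.6352,-.1083,.083,-93.8)
c=shot('wrist','w0'); print(c['fx'],c['cx'],c['cy'])
E
```

```text
time: 3.1
tool_pos: [0.6353, -0.1062, 0.2412]
tool_rot: [-1.57, 0.0, -1.635]
contact_force: [-0.1, -0.6, -0.5]
opening: 0.0801
shift cm x 0.21 y 15.82 z -0.00  turn y 0.002 | pos [ 0.6353 -0.1062  0.2412] yaw -93.68 F [-0.1 -0.6 -0.5] open 0.0801
325.19226210127806 279.1027224620451 210.71555995114184
```

View pics/w0.png

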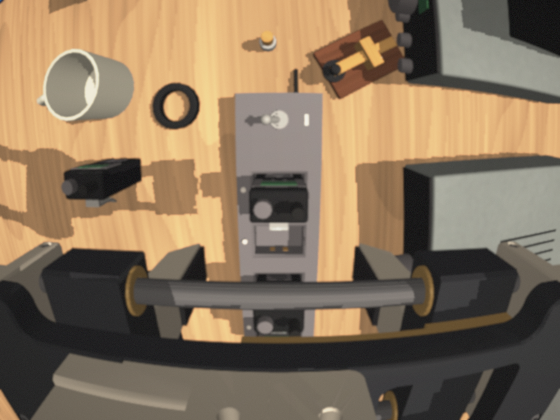

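The wrist view shows the bay 0 radio at (278,197), the empty bay 1 at (278,237), and the bay 2 radio at (275,300). I add fisheye depth-to-world and compare.

```bash
cat >> h.py <<'E'
def wworld(c):
    z=c['range_z']; v,u=np.mgrid[0:z.shape[0],0:z.shape[1]]
    a,b=u-c['cx'],v-c['cy']; r=np.hypot(a,b)+1e-9; t=np.tan(np.minimum(r/c['fx'],1.4))*z/r
    p=np.stack([a*t,-b*t,-z,np.ones_like(z)],-1)
    return (p@np.linalg.inv(c['camera_from_world']).T)[...,:3]
E
python3 - <<'E'
from h import *
P=wworld(np.load('pics/w0.npz'))
print('bay0',rect(P,.114,.119,(.59,.68,-.15,-.06)))
print('f1',rect(P,.102,.107,(.39,.48,-.12,-.03)))
print('charger',rect(P,.037,.046,(.565,.70,-.2,.02)))
print('pocket1 floor',rect(P,.008,.018,(.58,.69,-.21,-.14)))
E
```

```text
bay0 (1462, array([ 636.2, -107.5]), array([31.4, 53.8]), 86.14, 0.1163)
f1 (794, array([431.7, -74.4]), array([32.2, 54.5]), 83.92, 0.1043)
charger (9953, array([ 636.2, -101.5]), array([202.2,  95.9]), 86.26, 0.0415)
pocket1 floor (935, array([ 632. , -174.9]), array([27.5, 58.4]), 86.34, 0.0116)
```

```bash
python3 -m pendant '[[[0.1,5,0,0,0,0,8],[0.1,9,0,0,0,0,8],[0.1,12,0,0,0,0,8],[0.1,14,0,0,0,0,8],[0.1,15.8,0,0,0,0,8],[0.1,15.8,0,0,0,0,8],[0.1,15.8,0,0,0,0,5],[0.1,15.8,0,0,0,0,5],[0.1,15.8,0,0,0,0,5],[0.1,15.8,0,0,0,0,5],[0.1,15.8,0,0,0,0,5],[0.1,15.8,0,0,0,0,5],[0.1,15.8,0,0,0,0,5],[0.1,15.8,0,0,0,0,5]]]' 25
python3 - <<'E'
from h import *
go(.6352,-.1083,.083,-93.8)
print(crate()); print(crate('scene'))
E
```

```text
time: 4.55
tool_pos: [0.636, -0.1086, 0.0838]
tool_rot: [-1.569, -0.0, -1.637]
contact_force: [-1.6, -0.2, 6.2]
opening: 0.0542
shift cm x -0.02 y 0.08 z -0.09  turn y 0.000 | pos [ 0.636  -0.1086  0.0838] yaw -93.78 F [-1.6 -0.2  6.2] open 0.0542
(557, array([535.5, 289. ]), array([332.8, 181.8]), 8.29, 0.1086)
(1321, array([533.5, 290.3]), array([331.2, 180.6]), 8.37, 0.1102)
```

```bash
python3 -m pendant '[[[0,-2,0,0,0,0,5],[0,-4,0,0,0,0,5],[0,-8,0,0,0,0,5],[0,-13,0,0,0,0,5],[0,-15.6,0,0,0,0,5],[0,-15.6,0,0,0,0,5]]]'
python3 -c "
from h import *
go(.6382,.2366,.24,-81.7)"
```

```text
time: 5.25
tool_pos: [0.6374, -0.109, 0.2433]
tool_rot: [-1.562, -0.002, -1.637]
contact_force: [-0.3, -0.0, -1.9]
opening: 0.0538
shift cm x -34.49 y 0.33 z -2.20  turn y -0.211 | pos [ 0.6374 -0.109   0.2433] yaw -93.78 F [-0.3 -0.  -1.9] open 0.0538
```

```bash
python3 -m pendant '[[[-4,0.2,-2.2,0,-0.1,0,5],[-9,0.2,-2.2,0,-0.2,0,5],[-14,0.2,-2.2,0,-0.21,0,5],[-19,0.2,-2.2,0,-0.21,0,5],[-24,0.2,-2.2,0,-0.21,0,5],[-28,0.2,-2.2,0,-0.21,0,5],[-31.5,0.2,-2.2,0,-0.21,0,5],[-33.5,0.2,-2.2,0,-0.21,0,5],[-34.5,0.2,-2.2,0,-0.21,0,5],[-34.5,0.2,-2.2,0,-0.21,0,5],[-34.5,0.2,-2.2,0,-0.21,0,5],[-34.5,0.2,-2.2,0,-0.21,0,5]]]'
python3 - <<'E'
from h import *
go(.6382,.2366,.24,-81.7)
print(crate()); print(crate('scene'))
c=shot('wrist','w1'); P=wworld(c); print(rect(P,.106,.113,(.3,.75,.12,.48)))
E
```

```text
time: 6.45
tool_pos: [0.6368, 0.2353, 0.2368]
tool_rot: [-1.571, -0.0, -1.429]
contact_force: [0.2, 0.0, -2.6]
opening: 0.054
shift cm x -0.10 y -0.32 z 0.16  turn y -0.003 | pos [0.6368 0.2353 0.2368] yaw -81.87 F [ 0.2  0.  -2.6] open 0.0540
(302, array([535.7, 288.4]), array([331.2, 180.9]), 8.34, 0.1089)
(1049, array([533.3, 290.2]), array([331.4, 180.7]), 8.35, 0.1101)
(4404, array([533.5, 290.7]), array([331.9, 180.8]), 8.46, 0.1093)
```

View pics/w1.png

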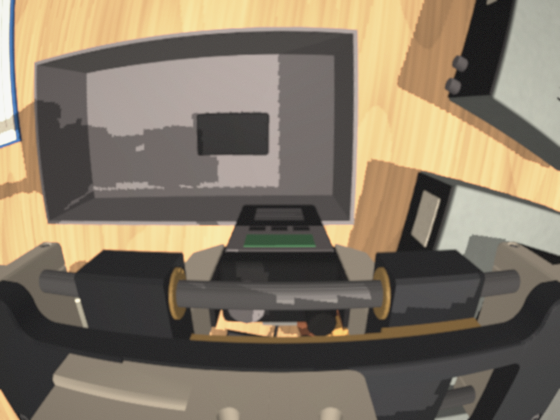

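Wrist view: crate rim right edge along (200,222); held radio's face at (278,230) in front of the right (-y) wall near the far end. All three cameras agree on the crate. Lowering in stages.

```bash
python3 -m pendant '[[[-0.1,3,0.1,0,0,0,5],[-0.1,6,0.1,0,0,0,5],[-0.1,8,0.1,0,0,0,5],[-0.1,9,0.1,0,0,0,5],[-0.1,9.8,0.1,0,0,0,5],[-0.1,10.6,0.1,0,0,0,5],[-0.1,11.4,0.1,0,0,0,5],[-0.1,11.4,0.1,0,0,0,5],[-0.1,11.4,0.1,0,0,0,5]]]'
python3 - <<'E'
from h import *
go(.6375,.2366,.0968,-81.7); print(crate('scene'),crate())
E
```

```text
time: 7.5
tool_pos: [0.6375, 0.2384, 0.1231]
tool_rot: [-1.57, 0.0, -1.427]
contact_force: [-0.2, -1.0, -2.0]
opening: 0.0535
shift cm x 0.18 y 2.63 z -0.03  turn y -0.001 | pos [0.6375 0.2384 0.1231] yaw -81.75 F [-0.2 -1.  -2. ] open 0.0535
(744, array([532.8, 291.5]), array([331.1, 179.9]), 8.79, 0.1101) (240, array([585.4, 223.2]), array([356.5, 147.6]), 36.24, 0.1086)
```

```bash
python3 -m pendant '[[[0.15,0,0,0,0,0,5],[0.15,0.8,0,0,0,0,5],[0.15,1.5,0,0,0,0,5],[0.15,2,0,0,0,0,5],[0.15,2.4,0,0,0,0,5],[0.15,2.7,0,0,0,0,5],[0.15,2.7,0,0,0,0,5]]]'
python3 - <<'E'
from h import *
go(.6375,.2366,.0968,-81.7); c=shot('scene','s1'); print(rect(world(c),.104,.114,(.3,.75,.12,.48)))
cv2.imwrite('pics/s1c.png',cv2.resize(cv2.imread('pics/s1.png')[180:420,180:500],None,fx=2,fy=2))
E
```

```text
time: 8.3
tool_pos: [0.6375, 0.2369, 0.0963]
tool_rot: [-1.57, 0.0, -1.427]
contact_force: [-1.5, -0.1, 1.6]
opening: 0.0539
shift cm x 0.03 y -0.05 z -0.01  turn y -0.001 | pos [0.6375 0.2369 0.0963] yaw -81.74 F [-1.5 -0.1  1.6] open 0.0539
(765, array([533. , 288.6]), array([333.6, 183.4]), 7.26, 0.11)
```

View pics/s1c.png

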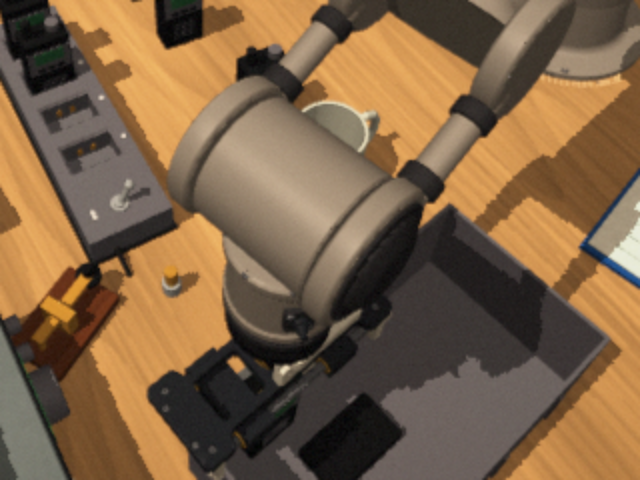

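Hidden by the hand in this view, but Fz rose from about -2 N to +1.6 N at the expected height, so the clip's bridge rests on the rim. Releasing and retreating.

```bash
python3 -m pendant '[[[0,0,0,0,0,0,7.4],[0,0,0,0,0,0,7.4],[0,0,0,0,0,0,7.4],[0,-1,0,0,0,0,7.4],[0,-3,0,0,0,0,7.4],[0,-7,0,0,0,0,7.4],[0,-11,0,0,0,0,7.4],[0,-15,0,0,0,0,7.4],[0,-15,0,0,0,0,7.4]]]'
python3 - <<'E'
from h import *
go(.627,-.2325,.245,-93.8); c=shot('wrist','w2'); P=wworld(c); print(rect(P,.106,.113,(.3,.75,.12,.48)),rect(P,.126,.133,(.55,.75,.18,.3)))
E
```

```text
time: 9.25
tool_pos: [0.64, 0.2375, 0.2541]
tool_rot: [-1.557, 0.001, -1.427]
contact_force: [0.1, 0.4, 0.8]
opening: 0.074
shift cm x 46.33 y 0.91 z -8.03  turn y 0.210 | pos [0.64   0.2375 0.2541] yaw -81.74 F [0.1 0.4 0.8] open 0.0740
(4262, array([533.8, 287.9]), array([331.9, 186.7]), 8.48, 0.1093) (1522, array([639.1, 238. ]), array([54. , 31.8]), 8.14, 0.1289)
```

View pics/w2.png

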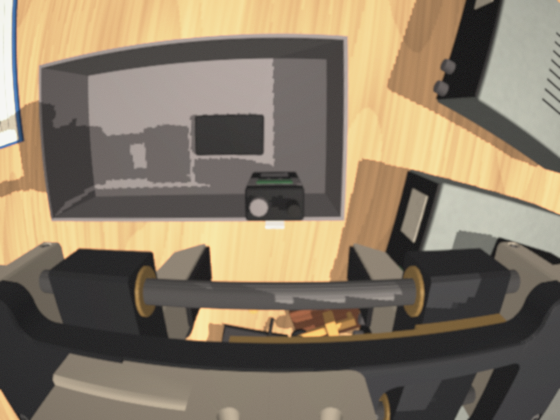

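First radio hangs at (275,200), with its clip visible outside the rim at (275,226). Next is bay 2.

```bash
python3 -m pendant '[[[5,0.9,-1,0,0.1,0,8],[10,0.9,-2,0,0.21,0,8],[15,0.9,-3,0,0.21,0,8],[20,0.9,-4,0,0.21,0,8],[25,0.9,-5,0,0.21,0,8],[30,0.9,-6,0,0.21,0,8],[35,0.9,-7,0,0.21,0,8],[40,0.9,-8,0,0.21,0,8],[44,0.9,-8,0,0.21,0,8],[46.3,0.9,-8,0,0.21,0,8],[46.3,0.9,-8,0,0.21,0,8],[46.3,0.9,-8,0,0.21,0,8],[46.3,0.9,-8,0,0.21,0,8]]]'
python3 - <<'E'
from h import *
go(.628,-.2317,.0835,-93.8); c=shot('wrist','w3'); P=wworld(c); print(rect(P,.114,.119,(.59,.68,-.265,-.19))); print(rect(P,.008,.018,(.58,.69,-.21,-.14)),rect(P,.008,.018,(.58,.69,-.14,-.08)));print('f',rect(P,.102,.107,(.39,.48,-.28,-.2)))
E
```

```text
time: 10.6
tool_pos: [0.6247, -0.2314, 0.2363]
tool_rot: [-1.572, 0.001, -1.636]
contact_force: [-0.3, 0.0, 0.9]
opening: 0.0798
shift cm x 0.01 y 15.28 z 0.33  turn y 0.002 | pos [ 0.6247 -0.2314  0.2363] yaw -93.71 F [-0.3  0.   0.9] open 0.0798
(1492, array([ 628. , -231.1]), array([31.3, 52.8]), 86.28, 0.1163)
(1552, array([ 631.9, -170.2]), array([35.5, 58.5]), 86.36, 0.0116) (1492, array([ 635.8, -106.4]), array([34.1, 58.8]), 86.25, 0.0115)
f (802, array([ 446. , -238.2]), array([31.3, 53.7]), 83.29, 0.1044)
```

```bash
python3 -m pendant '[[[0,4,0.3,0,0,0,8],[0,8,0.3,0,0,0,8],[0,11,0.3,0,0,0,8],[0,13.5,0.3,0,0,0,8],[0,15.3,0.3,0,0,0,8],[0,15.3,0.3,0,0,0,8],[0,15.3,0.3,0,0,0,8],[0,15.3,0.3,0,0,0,5],[0,15.3,0.3,0,0,0,5],[0,15.3,0.3,0,0,0,5],[0,15.3,0.3,0,0,0,5],[0,15.3,0.3,0,0,0,5],[0,15.3,0.3,0,0,0,5],[0,15.3,0.3,0,0,0,5]]]' 25
python3 -m pendant '[[[0,-2,0,0,0,0,5],[0,-5,0,0,0,0,5],[0,-9,0,0,0,0,5],[0,-13,0,0,0,0,5],[0,-15.6,0,0,0,0,5],[0,-15.6,0,0,0,0,5],[0,-15.6,0,0,0,0,5]]]'
python3 -c "
from h import *
go(.5434,.2229,.24,-81.7)"
```

```text
time: 12.05
tool_pos: [0.6279, -0.2332, 0.0843]
tool_rot: [-1.57, -0.0, -1.637]
contact_force: [-1.6, 1.3, 5.6]
opening: 0.0542
time: 12.75
tool_pos: [0.6275, -0.2328, 0.2384]
tool_rot: [-1.572, 0.001, -1.637]
contact_force: [0.1, 0.4, -2.3]
opening: 0.0539
shift cm x -44.92 y -0.16 z -11.40  turn y -0.211 | pos [ 0.6275 -0.2328  0.2384] yaw -93.78 F [ 0.1  0.4 -2.3] open 0.0539
```

```bash
python3 -m pendant '[[[-5,0,-2,0,-0.1,0,5],[-10,0,-4,0,-0.21,0,5],[-15,0,-6,0,-0.21,0,5],[-20,0,-8,0,-0.21,0,5],[-24.5,0,-10,0,-0.21,0,5],[-29,0,-11.4,0,-0.21,0,5],[-34,0,-11.4,0,-0.21,0,5],[-39,0,-11.4,0,-0.21,0,5],[-42.5,0,-11.4,0,-0.21,0,5],[-44.7,0,-11.4,0,-0.21,0,5],[-44.7,0,-11.4,0,-0.21,0,5],[-44.7,0,-11.4,0,-0.21,0,5],[-44.7,0,-11.4,0,-0.21,0,5],[-44.7,0,-11.4,0,-0.21,0,5]]]'
cat >> h.py <<'E'
def wall(n,f):
    """crate pose by the wrist camera from rim points: fit 4 rim sides robustly through minAreaRect of z-slice excluding hung radios"""
    c=shot('wrist',f); P=wworld(c); m=(P[...,2]>.106)&(P[...,2]<.1125)&(P[...,0]>.3)&(P[...,0]<.75)&(P[...,1]>.12)&(P[...,1]<.48)
    q=P[m][:,:2]*1000; r=cv2.minAreaRect(q.astype(np.float32)); print('rect',r)
    a=np.deg2rad(r[2] if r[2]<45 else r[2]-90); l=np.array([np.cos(a),np.sin(a)]); nn=np.array([np.sin(a),-np.cos(a)])
    # far (+y) wall outer face from points: min of n-coordinate; ends from l-coordinate
    s=q@nn; t=q@l; far=np.percentile(s[s<s.min()+5],5); u=(t.min()+t.max())/2
    o=(far+90)*nn+u*l
    print('far wall centre est',o.round(1),'yaw',np.rad2deg(a).round(2)); h=np.histogram(s,np.arange(far+165,far+200,2)); print(h[0],(h[1]-far-90).round(0))
    for k in(-95,0,95): print(k,(o+67.5*nn+k*l).round(1))
E
python3 - <<'E'
from h import *
go(.5434,.2229,.24,-81.7); print(crate('scene')); wall('wrist','w4')
E
```

```text
time: 14.15
tool_pos: [0.5435, 0.2192, 0.2392]
tool_rot: [-1.572, -0.0, -1.429]
contact_force: [0.2, 0.7, -1.8]
opening: 0.0539
shift cm x -0.37 y -0.08 z 0.04  turn y -0.003 | pos [0.5435 0.2192 0.2392] yaw -81.85 F [ 0.2  0.7 -1.8] open 0.0539
(1181, array([533.6, 288.6]), array([335.6, 183.6]), 6.91, 0.1101)
rect ((534.1301879882812, 288.32647705078125), (331.8992614746094, 185.88079833984375), 8.41775894165039)
far wall centre est [533.8 290.5] yaw 8.42
[ 21  21  20  18  17 419 368 160   3   5   2   0   0   0   0   0   0] [ 75.  77.  79.  81.  83.  85.  87.  89.  91.  93.  95.  97.  99. 101.
 103. 105. 107. 109.]
-95 [449.7 209.8]
0 [543.7 223.7]
95 [637.7 237.6]
```

```bash
python3 -m pendant '[[[-0.1,3,0,0,0,0,5],[-0.1,6,0,0,0,0,5],[-0.1,8,0,0,0,0,5],[-0.1,9.2,0,0,0,0,5],[-0.1,9.2,0,0,0,0,5]]]'
python3 -c "
from h import *
go(.544,.2216,.097,-81.6)"
```

```text
time: 14.75
tool_pos: [0.5445, 0.2232, 0.1527]
tool_rot: [-1.564, 0.004, -1.427]
contact_force: [-7.8, 6.0, 23.6]
opening: 0.0543
shift cm x 0.15 y 5.57 z -0.07  turn y -0.003 | pos [0.5445 0.2232 0.1527] yaw -81.76 F [-7.8  6.  23.6] open 0.0543
```

```bash
python3 -m pendant '[[[0,0,0,0,0,0,5],[0,0,0,0,0,0,5]]]'
python3 - <<'E'
from h import *
go(.544,.2216,.097,-81.6); wall('wrist','w5')
E
```

```text
time: 14.95
tool_pos: [0.5444, 0.2234, 0.1528]
tool_rot: [-1.564, 0.004, -1.427]
contact_force: [-7.9, 6.8, 23.6]
opening: 0.0541
shift cm x 0.17 y 5.58 z -0.07  turn y -0.003 | pos [0.5444 0.2234 0.1528] yaw -81.77 F [-7.9  6.8 23.6] open 0.0541
rect ((534.8071899414062, 283.82122802734375), (331.5964660644531, 177.6678924560547), 8.424280166625977)
far wall centre est [535.1 282.1] yaw 8.42
[37 32 29 80 75 38  2  0  0  0  0  0  0  0  0  0  0] [ 75.  77.  79.  81.  83.  85.  87.  89.  91.  93.  95.  97.  99. 101.
 103. 105. 107. 109.]
-95 [451.  201.4]
0 [545.  215.3]
95 [638.9 229.2]
```

View pics/w5.png

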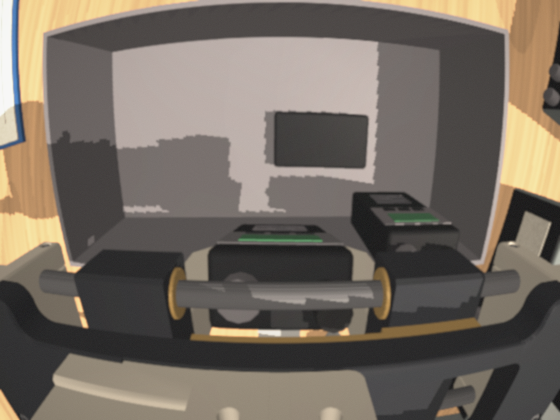

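```bash
python3 - <<'E'
from h import *
c=np.load('pics/w5.npz'); P=wworld(c)
for u,v in [(280,5),(60,35),(500,35),(475,260),(75,262),(85,240),(300,140),(240,265),(320,265),(240,300),(280,333),(290,237),(400,215),(410,195),(440,237),(390,250),(400,280),(130,280),(330,315),(300,328)]: print((u,v),P[v,u].round(4))
shot('scene','s2'); shot('top','t2'); 
print(rect(world(np.load('pics/s2.npz')),.10,.118,(.3,.75,.12,.48)))
cv2.imwrite('pics/s2c.png',np.hstack([cv2.resize(cv2.imread('pics/s2.png')[200:420,180:500],None,fx=1.25*1.25,fy=1.25*1.25),cv2.resize(cv2.imread('pics/t2.png')[110:280,80:220],(282,343))]))
E
```

```text
(280, 5) [0.5254 0.3707 0.1117]
(60, 35) [0.371  0.3479 0.1116]
(500, 35) [0.6815 0.3937 0.1126]
(475, 260) [0.7004 0.2234 0.1104]
(75, 262) [0.3916 0.1775 0.1107]
(85, 240) [0.3866 0.1858 0.0853]
(300, 140) [0.5566 0.2836 0.0243]
(240, 265) [0.5283 0.246  0.206 ]
(320, 265) [0.5564 0.2501 0.2063]
(240, 300) [0.531  0.2501 0.2359]
(280, 333) [0.5475 0.213  0.199 ]
(290, 237) [0.5342 0.2968 0.3105]
(400, 215) [0.6282 0.2481 0.103 ]
(410, 195) [0.6784 0.2475 0.0056]
(440, 237) [0.648  0.2442 0.131 ]
(390, 250) [0.6154 0.2311 0.1297]
(400, 280) [0.5705 0.2637 0.241 ]
(130, 280) [0.5021 0.2538 0.2414]
(330, 315) [0.5573 0.2454 0.2311]
(300, 328) [0.5533 0.2249 0.2104]
(1152, array([534.4, 291.2]), array([172.1, 356. ]), 88.56, 0.1107)Traceback (most recent call last):
  File "<stdin>", line 6, in <module>
    return _nx.concatenate(arrs, 1, dtype=dtype, casting=casting)
           ~~~~~~~~~~~~~~~^^^^^^^^^^^^^^^^^^^^^^^^^^^^^^^^^^^^^^^
ValueError: all the input array dimensions except for the concatenation axis must match exactly, but along dimension 0, the array at index 0 has size 344 and the array at index 1 has size 343
```

The held radio's top is at z≈0.206 against an expected 0.186. Its underside caught the rim and it slid up in the grip. I back off upward and inspect.

```bash
python3 -m pendant '[[[0,-1,0,0,0,0,5],[0,-3,0,0,0,0,5],[0,-6,0,0,0,0,5],[0,-8,0,0,0,0,5],[0,-8,0,0,0,0,5],[0,-8,0,0,0,0,5]]]'
python3 - <<'E'
from h import *
go(.544,.2216,.24,-81.6); wall('wrist','w6')
c=np.load('pics/w6.npz'); P=wworld(c); t=status.observe()['tool_pos']; R=np.deg2rad(-81.7)
d=P-t; X=np.cos(R)*d[...,0]+np.sin(R)*d[...,1]; Z=-np.sin(R)*d[...,0]+np.cos(R)*d[...,1]; H=d[...,2]
for v in range(225,345,8): print(v,[(round(X[v,u]*1e3),round(H[v,u]*1e3)) for u in (250,270,290,310)])
s=shot('scene','s2'); print(rect(world(s),.10,.118,(.3,.75,.12,.48)))
a=cv2.resize(cv2.imread('pics/w6.png')[150:350,150:430],(560,400)); b=cv2.resize(cv2.imread('pics/s2.png')[180:420,180:460],(240,400)); cv2.imwrite('pics/c6.png',np.hstack([a,b]))
E
```

```text
time: 15.7
tool_pos: [0.5433, 0.221, 0.2272]
tool_rot: [-1.571, -0.0, -1.427]
contact_force: [0.3, -0.7, -2.9]
opening: 0.0539
shift cm x -0.05 y -1.28 z 0.08  turn y -0.003 | pos [0.5433 0.221  0.2272] yaw -81.79 F [ 0.3 -0.7 -2.9] open 0.0539
rect ((534.0992431640625, 290.1241760253906), (331.9120178222656, 182.99046325683594), 8.360018730163574)
far wall centre est [534.  290.7] yaw 8.36
[ 21  25  20  21  21 691 486 185   7   0   0   0   0   0   0   0   0] [ 75.  77.  79.  81.  83.  85.  87.  89.  91.  93.  95.  97.  99. 101.
 103. 105. 107. 109.]
-95 [449.8 210.1]
0 [543.8 223.9]
95 [637.8 237.7]
225 [(-11, -34), (-75, 158), (-12, -31), (-9, -39)]
233 [(-22, 13), (-21, 10), (-21, 9), (-22, 13)]
241 [(-27, 36), (-27, 37), (-27, 36), (-27, 36)]
249 [(-29, 50), (-29, 49), (-29, 50), (-29, 50)]
257 [(-28, 54), (-28, 53), (-27, 53), (-28, 53)]
265 [(-25, 54), (-25, 54), (-25, 53), (-25, 54)]
273 [(-22, 54), (-21, 54), (-22, 55), (-21, 54)]
281 [(-23, 63), (-19, 55), (-18, 54), (-20, 56)]
289 [(-31, 82), (-31, 81), (-31, 82), (-31, 82)]
297 [(-29, 83), (-30, 84), (-29, 83), (-30, 84)]
305 [(-26, 83), (-27, 84), (-26, 83), (-27, 84)]
313 [(-14, 68), (-7, 58), (-7, 59), (-7, 58)]
321 [(-3, 58), (-4, 59), (-3, 58), (-4, 58)]
329 [(0, 58), (-1, 59), (0, 59), (0, 59)]
337 [(-23, 92), (-24, 93), (-23, 92), (-23, 92)]
(1433, array([533.3, 289.9]), array([333.8, 181.8]), 7.68, 0.11)
```

View pics/c6.png

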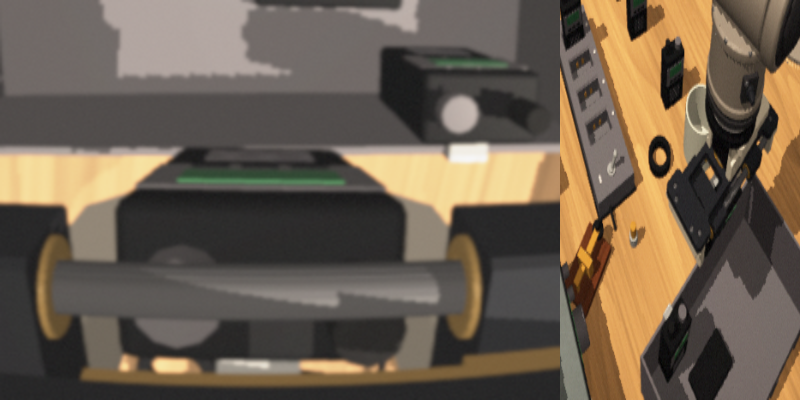

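The held radio is tilted about 11° and slid about 24 mm up in the hand, while the crate and the first hung radio are unmoved. Plan: tilt the tool to make it vertical, stand it on free desk at (0.535,-0.157), and regrip.

```bash
python3 - <<'E'
from h import *
from scipy.spatial.transform import Rotation as R
print((R.from_euler('y',0.2)*R.from_euler('z',.195)).as_rotvec().round(3))
go(.535,-.157,.20,-93); go(.535,-.157,.06,-93)
P=wworld(np.load('pics/w4.npz')); t=np.array([.5435,.2192,.2392]); r=np.deg2rad(-81.8); d=P-t; X=np.cos(r)*d[...,0]+np.sin(r)*d[...,1]
for v in range(217,320,8): print(v,[(round(X[v,u]*1e3),round(d[v,u,2]*1e3)) for u in (260,300)])
E
```

```text
[0.019 0.199 0.194]
shift cm x 37.30 y 2.60 z -6.17  turn y 0.196 | pos [0.5427 0.221  0.226 ] yaw -81.77 F [ 0.3 -0.6 -1.5] open 0.0539
shift cm x 37.30 y 16.60 z -6.17  turn y 0.196 | pos [0.5427 0.221  0.226 ] yaw -81.77 F [ 0.3 -0.6 -1.5] open 0.0539
217 [(-17, -32), (-17, -31)]
225 [(-18, -13), (-18, -13)]
233 [(-18, 1), (-18, -1)]
241 [(-19, 13), (-18, 12)]
249 [(-17, 19), (-17, 19)]
257 [(-17, 29), (-17, 30)]
265 [(-14, 31), (-15, 32)]
273 [(-11, 33), (-11, 33)]
281 [(-7, 32), (-7, 32)]
289 [(-31, 81), (-31, 81)]
297 [(-30, 83), (-29, 83)]
305 [(-27, 84), (-27, 83)]
313 [(2, 44), (9, 33)]
```

```bash
python3 -m pendant '[[[2,0,0,0.005,0.05,0.05,5],[6,0,-1,0.01,0.1,0.1,5],[11,0,-2,0.015,0.15,0.15,5],[16,1,-3,0.019,0.199,0.194,5],[21,2,-4,0.019,0.199,0.194,5],[26,2.6,-5,0.019,0.199,0.194,5],[31,2.6,-6.2,0.019,0.199,0.194,5],[35,2.6,-6.2,0.019,0.199,0.194,5],[37.3,2.6,-6.2,0.019,0.199,0.194,5],[37.3,4,-6.2,0.019,0.199,0.194,5],[37.3,8,-6.2,0.019,0.199,0.194,5],[37.3,12,-6.2,0.019,0.199,0.194,5],[37.3,15,-6.2,0.019,0.199,0.194,5],[37.3,16.6,-6.2,0.019,0.199,0.194,5],[37.3,16.6,-6.2,0.019,0.199,0.194,5],[37.3,16.6,-6.2,0.019,0.199,0.194,5]]]' 30
python3 - <<'E'
from h import *
go(.535,-.157,.05,-93); print(status.observe()['tool_rot'])
c=world(viewer.read_camera('scene'));print(rect(c,.106,.122,(.49,.58,-.19,-.11)))
E
```

```text
time: 17.4
tool_pos: [0.5353, -0.1564, 0.0612]
tool_rot: [-1.573, 0.195, -1.627]
contact_force: [-0.8, 0.0, -2.2]
opening: 0.0539
shift cm x 0.06 y 1.12 z -0.03  turn y -0.004 | pos [ 0.5353 -0.1564  0.0612] yaw -93.21 F [-0.8  0.  -2.2] open 0.0539
[-1.57251045  0.19525019 -1.62683784]
(291, array([ 533.7, -149. ]), array([84. , 38.6]), 14.4, 0.1171)
```

```bash
python3 -m pendant '[[[0.1,0.5,0,0,0,0,5],[0.19,0.98,0,0,0,0,5],[0.22,1.13,0,0,0,0,5],[0.22,1.13,0,0,0,0,5]]]'
python3 -m pendant '[[[0.03,0.15,0,0,0,0,5],[0.03,0.15,0,0,0,0,5]]]'
```

```text
time: 17.85
tool_pos: [0.5354, -0.1564, 0.0501]
tool_rot: [-1.571, 0.195, -1.626]
contact_force: [-1.1, 0.2, -1.6]
opening: 0.0541
time: 18.05
tool_pos: [0.5356, -0.1565, 0.0486]
tool_rot: [-1.571, 0.195, -1.626]
contact_force: [0.2, 0.4, -2.2]
opening: 0.0542
```

```bash
python3 -m pendant '[[[0.03,0.15,0,0,0,0,5],[0.03,0.15,0,0,0,0,5]]]'
python3 -m pendant '[[[0.03,0.15,0,0,0,0,5],[0.03,0.15,0,0,0,0,5]]]'
```

```text
time: 18.25
tool_pos: [0.5357, -0.1566, 0.048]
tool_rot: [-1.571, 0.195, -1.626]
contact_force: [-2.4, -1.7, 4.0]
opening: 0.0539
time: 18.45
tool_pos: [0.5358, -0.1568, 0.0479]
tool_rot: [-1.57, 0.194, -1.626]
contact_force: [-6.1, -0.3, 14.6]
opening: 0.0535
```

Underside found at the expected height. I relieve the pressure, release, and rise vertically.

```bash
python3 -m pendant '[[[-0.05,-0.25,0,0,0,0,5],[-0.05,-0.25,0,0,0,0,5],[-0.05,-0.25,0,0,0,0,6],[-0.05,-0.25,0,0,0,0,7.4],[-0.05,-0.25,0,0,0,0,7.4],[-0.05,-0.25,0,0,0,0,7.4],[-0.2,-1,0,0,0,0,7.4],[-0.6,-3,0,0,0,0,7.4],[-1.2,-6,0,0,0,0,7.4],[-2,-10,0,0,0,0,7.4],[-3,-15,0,0,0,0,7.4],[-4,-20,0,0,0,0,7.4],[-4,-20,0,0,0,-0.1,7.4],[-4,-20,0,0,0,-0.195,7.4],[-4,-20,0,0,0,-0.195,7.4],[-4,-20,0,0,0,-0.195,7.4]]]'
python3 - <<'E'
from h import *
go(.535,-.157,.073,-93.8); c=shot('wrist','w7'); P=wworld(c);print(rect(P,.101,.1075,(.49,.58,-.2,-.11))); print(crate('scene'))
P=world(shot('scene','s7'));print(rect(P,.102,.107,(.49,.58,-.2,-.11)))
E
```

```text
time: 20.05
tool_pos: [0.5356, -0.1553, 0.2498]
tool_rot: [-1.571, 0.002, -1.625]
contact_force: [0.4, -0.2, 0.3]
opening: 0.0735
shift cm x 0.18 y 17.68 z -0.05  turn y 0.012 | pos [ 0.5356 -0.1553  0.2498] yaw -93.11 F [ 0.4 -0.2  0.3] open 0.0735
(1352, array([ 537.3, -155.9]), array([32.2, 54. ]), 86.36, 0.1042)
(1368, array([533. , 289.8]), array([333.4, 181.4]), 7.96, 0.1102)
(176, array([ 537.4, -155. ]), array([32.6, 53.5]), 85.75, 0.105)
```

View pics/w7.png

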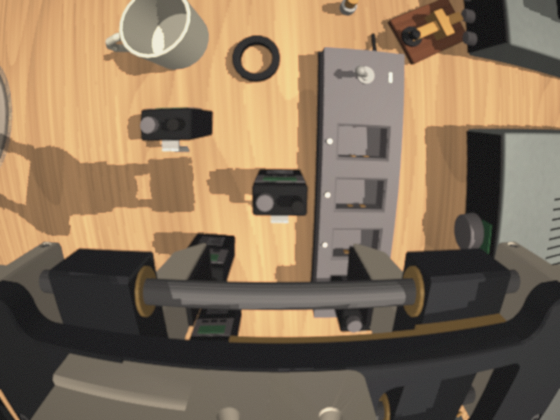

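Second radio stands upright at (280,195) on the desk. Regrip it properly.

```bash
python3 -m pendant '[[[0,3,0.2,0,0.01,0,8],[0,8,0.2,0,0.01,0,8],[0,12,0.2,0,0.01,0,8],[0,15.5,0.2,0,0.01,0,8],[0,17.7,0.2,0,0.01,0,8],[0,17.7,0.2,0,0.01,0,8],[0,17.7,0.2,0,0.01,0,8]]]'
python3 -c "
from h import *
go(.5373,-.1559,.072,-93.6)"
```

```text
time: 20.9
tool_pos: [0.5377, -0.1568, 0.0727]
tool_rot: [-1.572, 0.0, -1.638]
contact_force: [-0.3, -0.1, 0.9]
opening: 0.0802
shift cm x -0.08 y 0.07 z -0.05  turn y -0.004 | pos [ 0.5377 -0.1568  0.0727] yaw -93.82 F [-0.3 -0.1  0.9] open 0.0802
```

```bash
python3 -m pendant '[[[-0.1,0.1,0,0,0,0,8],[-0.1,0.1,0,0,0,0,5],[-0.1,0.1,0,0,0,0,5],[-0.1,0.1,0,0,0,0,5],[-0.1,0.1,0,0,0,0,5],[-0.1,0.1,0,0,0,0,5],[-0.1,0.1,0,0,0,0,5],[-0.1,0.1,0,0,0,0,5],[-0.1,-2,0,0,0,0,5],[-0.1,-6,0,0,0,0,5],[-0.1,-10,0,0,0,0,5],[-0.1,-14,0,0,0,0,5],[-0.1,-17,0,0,0,0,5],[-0.1,-17,0,0,0,0,5],[-0.1,-17,0,0,0,0,5]]]' 35
python3 -c "
from h import *
go(.5438,.2245,.24,-81.6)"
```

```text
time: 22.4
tool_pos: [0.5375, -0.1549, 0.2418]
tool_rot: [-1.572, -0.0, -1.636]
contact_force: [-0.8, 0.8, -3.4]
opening: 0.0538
shift cm x -37.90 y 0.18 z -1.86  turn y -0.212 | pos [ 0.5375 -0.1549  0.2418] yaw -93.76 F [-0.8  0.8 -3.4] open 0.0538
```

```bash
python3 -m pendant '[[[-4,0,-1.9,0,-0.1,0,5],[-9,0,-1.9,0,-0.21,0,5],[-14,0,-1.9,0,-0.21,0,5],[-19,0,-1.9,0,-0.21,0,5],[-24,0,-1.9,0,-0.21,0,5],[-29,0,-1.9,0,-0.21,0,5],[-33,0,-1.9,0,-0.21,0,5],[-36,0,-1.9,0,-0.21,0,5],[-37.8,0,-1.9,0,-0.21,0,5],[-37.8,0,-1.9,0,-0.21,0,5],[-37.8,0,-1.9,0,-0.21,0,5],[-37.8,0,-1.9,0,-0.21,0,5],[-37.8,0,-1.9,0,-0.21,0,5],[-37.8,0,-1.9,0,-0.21,0,5]]]'
cat >> h.py <<'E'
def held(f,h0=-32,h1=25):
    """face plane of the held radio in tool coordinates: x of face (mm, should be -16), tilt deg, top height"""
    P=wworld(np.load(f'pics/{f}.npz')); s=status.observe(); t=s['tool_pos']; r=s['tool_rot'][2]; d=(P-t)*1e3
    X=np.cos(r)*d[...,0]+np.sin(r)*d[...,1]; Z=-np.sin(r)*d[...,0]+np.cos(r)*d[...,1]; H=d[...,2]
    m=(abs(Z)<20)&(H>h0)&(H<h1)&(X<-5)&(X>-30); k=np.polyfit(H[m],X[m],1); print('face x %.1f tilt %.1f'%(np.median(X[m]),np.rad2deg(np.arctan(k[0]))),m.sum())
    m=(abs(Z)<20)&(X<-2)&(X>-13)&(H>20)&(H<70); print('top h',np.percentile(H[m],[10,50,90]).round(1))
E
python3 - <<'E'
from h import *
go(.5438,.2245,.24,-81.6); wall('wrist','w8'); held('w8')
E
```

```text
time: 23.8
tool_pos: [0.5437, 0.2224, 0.2426]
tool_rot: [-1.571, -0.0, -1.428]
contact_force: [-0.1, 0.2, -1.9]
opening: 0.054
shift cm x -0.21 y 0.26 z 0.04  turn y -0.004 | pos [0.5437 0.2224 0.2426] yaw -81.81 F [-0.1  0.2 -1.9] open 0.0540
rect ((534.0111694335938, 290.46014404296875), (331.8724670410156, 182.4241180419922), 8.131880760192871)
far wall centre est [534.  290.8] yaw 8.13
[ 25  21  20  17  24 425 449 209   3   0   0   0   0   0   0   0   0] [ 75.  77.  79.  81.  83.  85.  87.  89.  91.  93.  95.  97.  99. 101.
 103. 105. 107. 109.]
-95 [449.5 210.6]
0 [543.5 224. ]
95 [637.6 237.4]
face x -15.0 tilt -0.4 3030
top h [32.  32.9 53.8]
```

```bash
python3 -m pendant '[[[-0.4,0,0,0,0,0,5],[-0.4,0,0,0,0,0,5],[-0.4,2,0,0,0,0,5],[-0.4,4,0,0,0,0,5],[-0.4,5,0,0,0,0,5],[-0.4,5,0,0,0,0,5],[-0.4,5,0,0,0,0,5]]]'
python3 -c "
from h import *
go(.5438,.2265,.097,-81.8)"
```

```text
time: 24.55
tool_pos: [0.5433, 0.2275, 0.1931]
tool_rot: [-1.57, -0.0, -1.426]
contact_force: [0.8, 0.4, -2.3]
opening: 0.0542
shift cm x 0.10 y 9.61 z 0.03  turn y 0.001 | pos [0.5433 0.2275 0.1931] yaw -81.72 F [ 0.8  0.4 -2.3] open 0.0542
```

```bash
python3 -m pendant '[[[0.1,2,0,0,0,0,5],[0.1,4,0,0,0,0,5],[0.1,5.2,0,0,0,0,5],[0.1,5.8,0,0,0,0,5],[0.1,6.4,0,0,0,0,5],[0.1,6.4,0,0,0,0,5]]]'
python3 -c "
from h import *
go(.5438,.225,.097,-81.8)"
```

```text
time: 25.15
tool_pos: [0.5431, 0.2263, 0.1284]
tool_rot: [-1.571, -0.0, -1.426]
contact_force: [-0.9, 0.5, -2.1]
opening: 0.0539
shift cm x 0.14 y 3.14 z 0.05  turn y 0.001 | pos [0.5431 0.2263 0.1284] yaw -81.73 F [-0.9  0.5 -2.1] open 0.0539
```

```bash
python3 -m pendant '[[[0.1,1,0,0,0,0,5],[0.1,2,0,0,0,0,5],[0.1,2.6,0,0,0,0,5],[0.1,2.9,0,0,0,0,5],[0.1,3.15,0,0,0,0,5],[0.1,3.15,0,0,0,0,5]]]'
python3 -c "
from h import *
go(.5438,.225,.097,-81.8)"
```

```text
time: 25.75
tool_pos: [0.5432, 0.2253, 0.0968]
tool_rot: [-1.571, -0.0, -1.426]
contact_force: [0.0, 0.7, -1.4]
opening: 0.0543
shift cm x 0.04 y -0.02 z 0.05  turn y 0.001 | pos [0.5432 0.2253 0.0968] yaw -81.73 F [ 0.   0.7 -1.4] open 0.0543
```

```bash
python3 -m pendant '[[[0,0.15,0,0,0,0,5],[0,0.15,0,0,0,0,5]]]'
python3 -m pendant '[[[0,0,0,0,0,0,6],[0,0,0,0,0,0,7.4],[0,0,0,0,0,0,7.4],[0,0,0,0,0,0,7.4],[0,-1,0,0,0,0,7.4],[0,-3,0,0,0,0,7.4],[0,-7,0,0,0,0,7.4],[0,-11,0,0,0,0,7.4],[0,-15,0,0,0,0,7.4],[0,-15,0,0,0,0,7.4]]]'
python3 - <<'E'
from h import *
go(.6239,-.2935,.245,-93.8); wall('wrist','w9'); P=wworld(np.load('pics/w9.npz')); print(rect(P,.126,.133,(.59,.75,.18,.3)),rect(P,.126,.133,(.50,.585,.18,.3)))
print([rect(P,.111,.124,b) for b in((.59,.75,.12,.24),(.50,.585,.12,.21))])
E
```

```text
time: 25.95
tool_pos: [0.5435, 0.2254, 0.0963]
tool_rot: [-1.57, -0.0, -1.426]
contact_force: [-0.8, 0.0, 1.4]
opening: 0.0538
time: 26.95
tool_pos: [0.5458, 0.2261, 0.2527]
tool_rot: [-1.559, 0.001, -1.426]
contact_force: [1.1, -1.0, 0.3]
opening: 0.0741
shift cm x 52.55 y 0.77 z 0.25  turn y 0.211 | pos [0.5458 0.2261 0.2527] yaw -81.72 F [ 1.1 -1.   0.3] open 0.0741
rect ((534.0716552734375, 288.2071838378906), (331.6016540527344, 185.54087829589844), 8.55712890625)
far wall centre est [533.7 290.3] yaw 8.56
[ 19  18  16  14  35 513 496 155   5   2   0   0   0   0   0   0   0] [ 75.  77.  79.  81.  83.  85.  87.  89.  91.  93.  95.  97.  99. 101.
 103. 105. 107. 109.]
-95 [449.9 209.5]
0 [543.8 223.6]
95 [637.7 237.7]
(1312, array([637.7, 241.7]), array([53.2, 32.1]), 8.45, 0.128) (1509, array([545., 225.]), array([53.6, 31.8]), 8.1, 0.1287)
[(205, array([651.9, 220.2]), array([25.4, 89.2]), 81.17, 0.1137), (147, array([541.8, 200.4]), array([75.6,  9.5]), 7.28, 0.1136)]
```

View pics/w9.png

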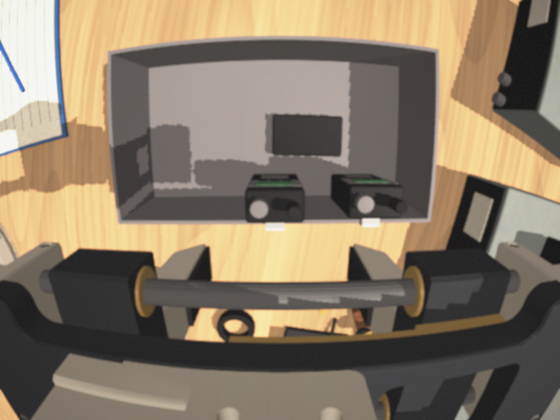

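Two radios hang, at (275,200) and (367,196), with both clips outside at (275,227) and (371,222). Next is bay 3.

```bash
python3 -m pendant '[[[5,0.8,0.3,0,0.1,0,8],[10,0.8,0.3,0,0.21,0,8],[15,0.8,0.3,0,0.21,0,8],[20,0.8,0.3,0,0.21,0,8],[25,0.8,0.3,0,0.21,0,8],[30,0.8,0.3,0,0.21,0,8],[35,0.8,0.3,0,0.21,0,8],[40,0.8,0.3,0,0.21,0,8],[45,0.8,0.3,0,0.21,0,8],[49,0.8,0.3,0,0.21,0,8],[51.5,0.8,0.3,0,0.21,0,8],[52.4,0.8,0.3,0,0.21,0,8],[52.4,0.8,0.3,0,0.21,0,8],[52.4,0.8,0.3,0,0.21,0,8],[52.4,0.8,0.3,0,0.21,0,8]]]'
python3 - <<'E'
from h import *
c=shot('wrist','w10'); P=wworld(c); print(rect(P,.114,.119,(.58,.67,-.34,-.25))); print('f2',rect(P,.102,.107,(.39,.49,-.28,-.19)),'f3',rect(P,.102,.107,(.39,.49,-.38,-.29)));go(.6239,-.2931,.084,-93.8)
E
```

```text
time: 28.5
tool_pos: [0.6218, -0.2909, 0.2378]
tool_rot: [-1.571, 0.0, -1.634]
contact_force: [-0.0, 0.3, -0.4]
opening: 0.0798
(1480, array([ 624.2, -293. ]), array([31.7, 53.4]), 86.06, 0.1163)
f2 (912, array([ 446.4, -238.5]), array([32.5, 53.8]), 82.93, 0.1043) f3 (301, array([ 444.2, -326.7]), array([ 9.8, 53. ]), 87.88, 0.1042)
shift cm x 0.20 y 15.40 z 0.21  turn y 0.003 | pos [ 0.6219 -0.291   0.238 ] yaw -93.64 F [-0.3 -0.4 -0.1] open 0.0800
```

```bash
python3 -m pendant '[[[0.1,4,0.2,0,0,0,8],[0.1,8,0.2,0,0,0,8],[0.1,11,0.2,0,0,0,8],[0.1,13.5,0.2,0,0,0,8],[0.1,15.3,0.2,0,0,0,8],[0.1,15.3,0.2,0,0,0,8],[0.1,15.3,0.2,0,0,0,8],[0.1,15.3,0.2,0,0,0,5],[0.1,15.3,0.2,0,0,0,5],[0.1,15.3,0.2,0,0,0,5],[0.1,15.3,0.2,0,0,0,5],[0.1,15.3,0.2,0,0,0,5],[0.1,15.3,0.2,0,0,0,5],[0.1,15.3,0.2,0,0,0,5]]]' 35
python3 -m pendant '[[[0,-2,0,0,0,0,5],[0,-5,0,0,0,0,5],[0,-9,0,0,0,0,5],[0,-13,0,0,0,0,5],[0,-15.8,0,0,0,0,5],[0,-15.8,0,0,0,0,5],[0,-15.8,0,0,0,0,5]]]'
python3 -c "
from h import *
go(.4499,.2100,.242,-81.6)"
```

```text
time: 29.95
tool_pos: [0.6236, -0.2941, 0.0852]
tool_rot: [-1.571, -0.001, -1.636]
contact_force: [-2.2, -0.7, 6.4]
opening: 0.0539
time: 30.65
tool_pos: [0.6233, -0.2937, 0.2414]
tool_rot: [-1.572, 0.0, -1.636]
contact_force: [-1.1, -0.2, -2.0]
opening: 0.054
shift cm x -49.13 y -0.06 z -20.61  turn y -0.212 | pos [ 0.6233 -0.2937  0.2414] yaw -93.76 F [-1.1 -0.2 -2. ] open 0.0540
```

```bash
python3 -m pendant '[[[-4,0,-1.7,0,-0.1,0,5],[-8.5,0,-3.6,0,-0.21,0,5],[-13,0,-5.5,0,-0.21,0,5],[-17.5,0,-7.4,0,-0.21,0,5],[-22,0,-9.3,0,-0.21,0,5],[-26.5,0,-11.2,0,-0.21,0,5],[-31,0,-13.1,0,-0.21,0,5],[-35.5,0,-15,0,-0.21,0,5],[-40,0,-17,0,-0.21,0,5],[-44,0,-18.5,0,-0.21,0,5],[-47,0,-20,0,-0.21,0,5],[-49.1,0,-20.6,0,-0.21,0,5],[-49.1,0,-20.6,0,-0.21,0,5],[-49.1,0,-20.6,0,-0.21,0,5],[-49.1,0,-20.6,0,-0.21,0,5],[-49.1,0,-20.6,0,-0.21,0,5],[-49.1,0,-20.6,0,-0.21,0,5]]]'
python3 - <<'E'
from h import *
go(.4499,.2115,.192,-81.6); wall('wrist','w11'); held('w11')
E
```

```text
time: 32.35
tool_pos: [0.4504, 0.2088, 0.2423]
tool_rot: [-1.572, -0.0, -1.428]
contact_force: [0.5, -0.4, -2.0]
opening: 0.0538
shift cm x -0.28 y 5.03 z -0.01  turn y -0.004 | pos [0.4504 0.2088 0.2423] yaw -81.81 F [ 0.5 -0.4 -2. ] open 0.0538
rect ((545.10498046875, 291.5433349609375), (332.0577392578125, 185.5174102783203), 8.201164245605469)
far wall centre est [544.8 293.7] yaw 8.2
[ 24  27  25  19  23 307 284 211   9   6   0   0   0   0   0   0   0] [ 75.  77.  79.  81.  83.  85.  87.  89.  91.  93.  95.  97.  99. 101.
 103. 105. 107. 109.]
-95 [460.4 213.3]
0 [554.4 226.9]
95 [648.5 240.4]
face x -16.7 tilt -0.0 2971
top h [30.8 31.6 54.4]
```

The crate has been knocked about 11 mm in +x and 3 mm in +y. Re-aiming.

```bash
python3 -c "
from h import *
go(.4602,.2143,.192,-81.8)"; python3 -m pendant '[[[-0.35,0,1.05,0,0,0,5],[-0.35,0,1.05,0,0,0,5],[-0.35,0,1.05,0,0,0,5],[-0.35,2,1.05,0,0,0,5],[-0.35,4,1.05,0,0,0,5],[-0.35,5,1.05,0,0,0,5],[-0.35,5,1.05,0,0,0,5],[-0.35,5,1.05,0,0,0,5]]]'
python3 - <<'E'
from h import *
go(.4602,.2143,.128,-81.8);wall('wrist','w12')
E
```

```text
shift cm x -0.40 y 5.04 z 1.05  turn y 0.000 | pos [0.4504 0.2089 0.2424] yaw -81.80 F [ 0.1  0.3 -1.4] open 0.0539
time: 33.2
tool_pos: [0.4604, 0.2146, 0.193]
tool_rot: [-1.571, -0.0, -1.426]
contact_force: [-0.6, -0.5, -2.5]
opening: 0.054
shift cm x 0.03 y 6.50 z -0.03  turn y 0.001 | pos [0.4604 0.2146 0.193 ] yaw -81.72 F [-0.6 -0.5 -2.5] open 0.0540
rect ((545.1744995117188, 291.33673095703125), (332.2285461425781, 186.01190185546875), 8.117470741271973)
far wall centre est [544.9 293.4] yaw 8.12
[ 27  29  26  24  23 348 322 118   7   8   1   0   0   0   0   0   0] [ 75.  77.  79.  81.  83.  85.  87.  89.  91.  93.  95.  97.  99. 101.
 103. 105. 107. 109.]
-95 [460.4 213.2]
0 [554.4 226.6]
95 [648.5 240. ]
```

```bash
python3 -m pendant '[[[0,2,0,0,0,0,5],[0,4,0,0,0,0,5],[0,5.2,0,0,0,0,5],[0,5.8,0,0,0,0,5],[0,6.4,0,0,0,0,5],[0,6.4,0,0,0,0,5]]]'
python3 -c "
from h import *
go(.4602,.2133,.098,-81.8)"
```

```text
time: 33.85
tool_pos: [0.4601, 0.2145, 0.1284]
tool_rot: [-1.571, -0.0, -1.426]
contact_force: [0.2, 0.8, -2.5]
opening: 0.0543
shift cm x 0.12 y 3.04 z -0.01  turn y 0.001 | pos [0.4601 0.2145 0.1284] yaw -81.73 F [ 0.2  0.8 -2.5] open 0.0543
```

```bash
python3 -m pendant '[[[0.1,1,0,0,0,0,5],[0.1,2,0,0,0,0,5],[0.1,2.6,0,0,0,0,5],[0.1,2.9,0,0,0,0,5],[0.1,3.15,0,0,0,0,5],[0.1,3.15,0,0,0,0,5]]]'
```

```text
time: 34.45
tool_pos: [0.46, 0.2136, 0.0974]
tool_rot: [-1.571, -0.0, -1.426]
contact_force: [-1.9, -0.3, 0.8]
opening: 0.0537
```

```bash
python3 -m pendant '[[[0,0.05,0,0,0,0,5],[0,0.05,0,0,0,0,6],[0,0.05,0,0,0,0,7.4],[0,0.05,0,0,0,0,7.4],[0,0.05,0,0,0,0,7.4],[0,-1,0,0,0,0,7.4],[0,-3,0,0,0,0,7.4],[0,-7,0,0,0,0,7.4],[0,-11,0,0,0,0,7.4],[0,-15,0,0,0,0,7.4],[0,-15,0,0,0,0,7.4],[0,-15,0,0,0,0,7.4]]]'
python3 - <<'E'
from h import *
go(.4317,-.0744,.24,-96); wall('wrist','w13'); P=wworld(np.load('pics/w13.npz')); print([rect(P,.126,.133,b) for b in((.60,.75,.18,.3),(.50,.59,.18,.3),(.41,.495,.16,.28))])
E
```

```text
time: 35.65
tool_pos: [0.4604, 0.2136, 0.2482]
tool_rot: [-1.569, 0.0, -1.426]
contact_force: [-0.2, -0.3, -1.0]
opening: 0.0739
shift cm x 28.09 y 0.82 z -6.99  turn y 0.249 | pos [0.4604 0.2136 0.2482] yaw -81.73 F [-0.2 -0.3 -1. ] open 0.0739
rect ((545.1337280273438, 291.66949462890625), (332.0162658691406, 184.76922607421875), 8.293098449707031)
far wall centre est [544.9 293.4] yaw 8.29
[ 28  26  24  18  22 388 448 137  10   3   0   0   0   0   0   0   0] [ 75.  77.  79.  81.  83.  85.  87.  89.  91.  93.  95.  97.  99. 101.
 103. 105. 107. 109.]
-95 [460.6 212.9]
0 [554.6 226.6]
95 [648.6 240.3]
[(941, array([647.8, 244. ]), array([54.1, 31.2]), 7.96, 0.128), (1375, array([554.3, 228. ]), array([53.6, 31.6]), 9.05, 0.1287), (1561, array([461.8, 215. ]), array([53.7, 31.4]), 7.92, 0.1286)]
```

View pics/w13.png

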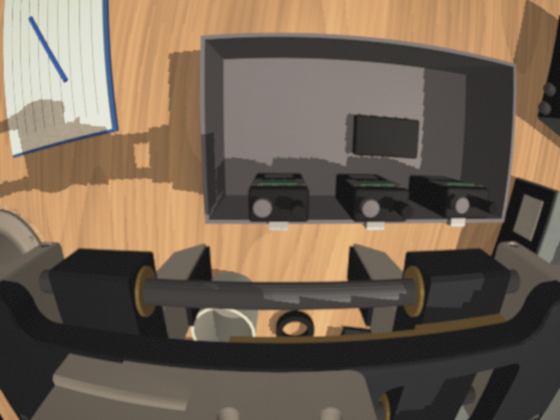

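All three charged radios hang, at (278,203), (371,203) and (458,200), with clips outside. Now the flats, going to bays 1–3: f1 first.

```bash
python3 -m pendant '[[[4,0.8,-1,0,0.12,0,8],[9,0.8,-2.5,0,0.25,0,8],[14,0.8,-4,0,0.25,0,8],[19,0.8,-5.5,0,0.25,0,8],[23.5,0.8,-7,0,0.25,0,8],[26.5,0.8,-7,0,0.25,0,8],[28,0.8,-7,0,0.25,0,8],[28,0.8,-7,0,0.25,0,8],[28,0.8,-7,0,0.25,0,8],[28,0.8,-7,0,0.25,0,8],[28,0.8,-7,0,0.25,0,8]]]'
python3 - <<'E'
from h import *
c=shot('wrist','w14'); P=wworld(c); r=rect(P,.102,.107,(.39,.48,-.12,-.03)); print(r); go(r[1][0]/1e3,r[1][1]/1e3,.072,r[3]-180)
E
```

```text
time: 36.8
tool_pos: [0.4311, -0.0726, 0.2388]
tool_rot: [-1.572, -0.0, -1.675]
contact_force: [-0.5, -0.1, -0.3]
opening: 0.08
(1371, array([431.5, -73.8]), array([32.2, 53.8]), 84.53, 0.1043)
shift cm x 0.11 y 16.70 z 0.05  turn y -0.008 | pos [ 0.4311 -0.0727  0.239 ] yaw -95.96 F [-0.3  0.5 -0.2] open 0.0802
```

```bash
python3 -m pendant '[[[0,4,0,0,0,0,8],[0,8,0,0,0,0,8],[0,12,0,0,0,0,8],[0,15,0,0,0,0,8],[0,16.6,0,0,0,0,8],[0,16.6,0,0,0,0,8],[0,16.6,0,0,0,0,8],[0,16.6,0,0,0,0,5],[0,16.6,0,0,0,0,5],[0,16.6,0,0,0,0,5],[0,16.6,0,0,0,0,5],[0,16.6,0,0,0,0,5],[0,16.6,0,0,0,0,5],[0,16.6,0,0,0,0,5]]]' 35
python3 -m pendant '[[[0,-2,0,0,0,0,5],[0,-5,0,0,0,0,5],[0,-9,0,0,0,0,5],[0,-13,0,0,0,0,5],[0,-14.5,0,0,0,0,5],[0,-14.5,0,0,0,0,5],[0,-14.5,0,0,0,0,5]]]'
python3 -c "
from h import *
go(.6319,-.1696,.215,-93.8)"
```

```text
time: 38.25
tool_pos: [0.4313, -0.0737, 0.0735]
tool_rot: [-1.571, -0.0, -1.676]
contact_force: [-1.7, 0.3, 6.0]
opening: 0.0541
time: 38.95
tool_pos: [0.4307, -0.0734, 0.2171]
tool_rot: [-1.572, 0.0, -1.676]
contact_force: [-0.9, -0.4, -1.7]
opening: 0.0541
shift cm x 7.44 y 0.21 z 21.03  turn y -0.039 | pos [ 0.4307 -0.0734  0.2171] yaw -96.06 F [-0.9 -0.4 -1.7] open 0.0541
```

```bash
python3 -m pendant '[[[2,0.2,4,0,-0.04,0,5],[3.5,0.2,9,0,-0.04,0,5],[5,0.2,14,0,-0.04,0,5],[7,0.2,18,0,-0.04,0,5],[7.4,0.2,20.5,0,-0.04,0,5],[7.4,0.2,21,0,-0.04,0,5],[7.4,0.2,21,0,-0.04,0,5],[7.4,0.2,21,0,-0.04,0,5],[7.4,0.2,21,0,-0.04,0,5],[7.4,0.2,21,0,-0.04,0,5]]]'
python3 - <<'E'
from h import *
go(.6319,-.1696,.134,-93.8); c=shot('wrist','w15'); held('w15'); P=wworld(c)
print(rect(P,.008,.018,(.58,.69,-.21,-.14)),rect(P,.008,.018,(.58,.69,-.14,-.08)))
E
```

```text
time: 39.95
tool_pos: [0.6316, -0.169, 0.2166]
tool_rot: [-1.571, -0.0, -1.636]
contact_force: [0.2, -0.1, -2.6]
opening: 0.0539
shift cm x 0.06 y 8.26 z 0.03  turn y 0.001 | pos [ 0.6316 -0.169   0.2166] yaw -93.74 F [ 0.2 -0.1 -2.6] open 0.0539
face x -16.3 tilt 0.1 3010
top h [30.4 31.3 54. ]
(1414, array([ 632.1, -172.3]), array([31.5, 58.3]), 86.19, 0.0115) (1748, array([ 635.6, -108.3]), array([35.9, 58.8]), 86.24, 0.0115)
```

```bash
python3 -m pendant '[[[0.1,0,0,0,0,0,5],[0.1,2,0,0,0,0,5],[0.1,5,0,0,0,0,5],[0.1,8,0,0,0,0,5],[0.1,9,0,0,0,0,5],[0.1,9.5,0,0,0,0,5],[0.1,9.5,0,0,0,0,5],[0.1,9.5,0,0,0,0,5]]]'
python3 -c "
from h import *
go(.6318,-.1704,.0855,-93.8)"
```

```text
time: 40.8
tool_pos: [0.633, -0.1707, 0.1227]
tool_rot: [-1.569, -0.001, -1.636]
contact_force: [0.3, -0.1, -1.9]
opening: 0.0539
shift cm x -0.02 y 3.72 z -0.12  turn y 0.001 | pos [ 0.633  -0.1707  0.1227] yaw -93.76 F [ 0.3 -0.1 -1.9] open 0.0539
```

```bash
python3 -m pendant '[[[0,0,-0.1,0,0,0,5],[0,0.4,-0.1,0,0,0,5],[0,0.8,-0.1,0,0,0,5],[0,1.2,-0.1,0,0,0,5],[0,1.2,-0.1,0,0,0,5]]]'
python3 -c "
from h import *
go(.6318,-.1704,.0855,-93.8)"
```

```text
time: 41.3
tool_pos: [0.6307, -0.1701, 0.108]
tool_rot: [-1.573, 0.0, -1.636]
contact_force: [-0.6, -0.9, -2.1]
opening: 0.0538
shift cm x 0.02 y 2.25 z 0.11  turn y 0.001 | pos [ 0.6307 -0.1701  0.108 ] yaw -93.76 F [-0.6 -0.9 -2.1] open 0.0538
```

```bash
python3 -m pendant '[[[0,0.6,0.05,0,0,0,5],[0,1.2,0.05,0,0,0,5],[0,1.8,0.05,0,0,0,5],[0,2.2,0.05,0,0,0,5],[0,2.35,0.05,0,0,0,5],[0,2.35,0.05,0,0,0,5]]]'
python3 -c "
from h import *
go(.6318,-.1704,.0855,-93.8)"
```

```text
time: 41.9
tool_pos: [0.6317, -0.1703, 0.0856]
tool_rot: [-1.571, -0.0, -1.636]
contact_force: [1.0, 0.3, -2.0]
opening: 0.0538
shift cm x 0.00 y 0.01 z 0.01  turn y 0.001 | pos [ 0.6317 -0.1703  0.0856] yaw -93.76 F [ 1.   0.3 -2. ] open 0.0538
```

```bash
python3 -m pendant '[[[0,0.15,0,0,0,0,5],[0,0.15,0,0,0,0,5]]]'
python3 -m pendant '[[[0,0,0,0,0,0,6],[0,0,0,0,0,0,7.4],[0,0,0,0,0,0,7.4],[0,0,0,0,0,0,7.4],[0,-2,0,0,0,0,7.4],[0,-6,0,0,0,0,7.4],[0,-11,0,0,0,0,7.4],[0,-15.5,0,0,0,0,7.4],[0,-15.5,0,0,0,0,8],[0,-15.5,0,0,0,0,8]]]'
python3 - <<'E'
from h import *
go(.4462,-.2384,.24,-97);
E
```

```text
time: 42.1
tool_pos: [0.6318, -0.1705, 0.0855]
tool_rot: [-1.57, -0.001, -1.636]
contact_force: [-3.8, 0.9, 7.6]
opening: 0.0542
time: 43.1
tool_pos: [0.6321, -0.1704, 0.2402]
tool_rot: [-1.569, -0.001, -1.636]
contact_force: [-0.5, 0.7, -1.2]
opening: 0.0797
shift cm x 8.00 y 0.02 z -18.11  turn y 0.057 | pos [ 0.6321 -0.1704  0.2402] yaw -93.76 F [-0.5  0.7 -1.2] open 0.0797
```

```bash
python3 -m pendant '[[[2,0,-4,0,0.06,0,8],[4,0,-8.5,0,0.06,0,8],[6,0,-13,0,0.06,0,8],[7.5,0,-16.5,0,0.06,0,8],[7.9,0,-18,0,0.06,0,8],[7.9,0,-18,0,0.06,0,8],[7.9,0,-18,0,0.06,0,8],[7.9,0,-18,0,0.06,0,8],[7.9,0,-18,0,0.06,0,8]]]'
python3 - <<'E'
from h import *
c=shot('wrist','w16'); P=wworld(c); r=rect(P,.102,.107,(.40,.49,-.28,-.19)); print(r); go(r[1][0]/1e3,r[1][1]/1e3,.0725,r[3]-180)
print('bay1',rect(P,.114,.119,(.58,.68,-.2,-.14)))
E
```

```text
time: 44.0
tool_pos: [0.4477, -0.2369, 0.2385]
tool_rot: [-1.572, 0.0, -1.695]
contact_force: [-0.2, 0.3, -0.1]
opening: 0.08
(1389, array([ 446. , -238.1]), array([32. , 53.8]), 83.83, 0.1043)
shift cm x 0.13 y 16.61 z -0.14  turn y -0.017 | pos [ 0.4476 -0.2369  0.2386] yaw -97.13 F [ 0.  -0.6 -0.6] open 0.0799
bay1 (1094, array([ 631.2, -170.8]), array([31.8, 54.5]), 86.21, 0.1163)
```

```bash
python3 -m pendant '[[[0.05,4,-0.1,0,-0.015,0,8],[0.05,8,-0.1,0,-0.015,0,8],[0.05,12,-0.1,0,-0.015,0,8],[0.05,15,-0.1,0,-0.015,0,8],[0.05,16.6,-0.1,0,-0.015,0,8],[0.05,16.6,-0.1,0,-0.015,0,8],[0.05,16.6,-0.1,0,-0.015,0,8],[0.05,16.6,-0.1,0,-0.015,0,5],[0.05,16.6,-0.1,0,-0.015,0,5],[0.05,16.6,-0.1,0,-0.015,0,5],[0.05,16.6,-0.1,0,-0.015,0,5],[0.05,16.6,-0.1,0,-0.015,0,5],[0.05,16.6,-0.1,0,-0.015,0,5],[0.05,16.6,-0.1,0,-0.015,0,5]]]' 35
python3 -m pendant '[[[0,-2,0,0,0,0,5],[0,-5,0,0,0,0,5],[0,-9,0,0,0,0,5],[0,-13,0,0,0,0,5],[0,-14.5,0,0,0,0,5],[0,-14.5,0,0,0,0,5],[0,-14.5,0,0,0,0,5]]]'
python3 -c "
from h import *
go(.6277,-.2322,.215,-93.8)"
```

```text
time: 45.45
tool_pos: [0.4459, -0.2379, 0.0736]
tool_rot: [-1.571, -0.001, -1.681]
contact_force: [-1.9, -0.2, 6.0]
opening: 0.0538
time: 46.15
tool_pos: [0.4453, -0.2373, 0.217]
tool_rot: [-1.573, 0.001, -1.681]
contact_force: [-0.4, 0.7, -3.4]
opening: 0.0543
shift cm x -2.52 y 0.20 z 18.07  turn y -0.044 | pos [ 0.4453 -0.2373  0.217 ] yaw -96.34 F [-0.4  0.7 -3.4] open 0.0543
```

```bash
python3 -m pendant '[[[-0.5,0,4,0,-0.045,0,5],[-1,0,9,0,-0.045,0,5],[-2,0,13.5,0,-0.045,0,5],[-2.5,0,16.5,0,-0.045,0,5],[-2.5,0,18,0,-0.045,0,5],[-2.5,0,18,0,-0.045,0,5],[-2.5,0,18,0,-0.045,0,5],[-2.5,0,18,0,-0.045,0,5],[-2.5,0,18,0,-0.045,0,5],[-2.5,0,18,0,-0.045,0,5]]]'
python3 - <<'E'
from h import *
c=shot('wrist','w17'); held('w17'); P=wworld(c);go(.6277,-.2322,.122,-93.8)
print(rect(P,.008,.018,(.58,.69,-.27,-.2)),rect(P,.008,.018,(.58,.69,-.14,-.08)),rect(P,.114,.119,(.58,.68,-.2,-.14)))
E
```

```text
time: 47.15
tool_pos: [0.627, -0.2329, 0.2185]
tool_rot: [-1.571, -0.0, -1.637]
contact_force: [-0.2, -0.4, -3.0]
opening: 0.0539
face x -16.1 tilt 0.1 3001
top h [30.4 31.2 53.6]
shift cm x -0.08 y 9.65 z 0.05  turn y 0.000 | pos [ 0.6271 -0.233   0.2185] yaw -93.79 F [ 0.1  0.  -2.2] open 0.0537
(1420, array([ 627.9, -234.1]), array([31.5, 58.2]), 86.36, 0.0114) (1619, array([ 636. , -106.3]), array([34. , 58.5]), 85.86, 0.0115) (2033, array([ 631.8, -171.2]), array([31.7, 53.7]), 86.22, 0.1164)
```

```bash
python3 -m pendant '[[[-0.05,0,0.05,0,0,0,5],[-0.05,2,0.05,0,0,0,5],[-0.05,5,0.05,0,0,0,5],[-0.05,8,0.05,0,0,0,5],[-0.05,9,0.05,0,0,0,5],[-0.05,9.5,0.05,0,0,0,5],[-0.05,9.5,0.05,0,0,0,5],[-0.05,9.5,0.05,0,0,0,5],[-0.05,9.5,0.05,0,0,0,5]]]'
python3 -c "
from h import *
go(.6277,-.2322,.0855,-93.8)"
```

```text
time: 48.1
tool_pos: [0.6288, -0.2327, 0.1247]
tool_rot: [-1.569, -0.001, -1.636]
contact_force: [0.9, -0.0, -2.7]
opening: 0.0541
shift cm x -0.04 y 3.92 z -0.11  turn y 0.001 | pos [ 0.6288 -0.2327  0.1247] yaw -93.76 F [ 0.9 -0.  -2.7] open 0.0541
```

```bash
python3 -m pendant '[[[-0.05,0,-0.05,0,0,0,5],[-0.05,0.4,-0.05,0,0,0,5],[-0.05,0.8,-0.05,0,0,0,5],[-0.05,1.2,-0.05,0,0,0,5],[-0.05,1.4,-0.05,0,0,0,5],[-0.05,1.4,-0.05,0,0,0,5]]]'
python3 -c "
from h import *
go(.6277,-.2322,.0855,-93.8)"
```

```text
time: 48.7
tool_pos: [0.6273, -0.2317, 0.1083]
tool_rot: [-1.572, 0.0, -1.636]
contact_force: [0.3, 0.4, -2.6]
opening: 0.0541
shift cm x 0.05 y 2.28 z 0.05  turn y 0.001 | pos [ 0.6273 -0.2317  0.1083] yaw -93.76 F [ 0.3  0.4 -2.6] open 0.0541
```

```bash
python3 -m pendant '[[[0.03,0.6,0,0,0,0,5],[0.03,1.2,0,0,0,0,5],[0.03,1.8,0,0,0,0,5],[0.03,2.2,0,0,0,0,5],[0.03,2.4,0,0,0,0,5],[0.03,2.4,0,0,0,0,5]]]'
python3 -m pendant '[[[0,0.1,0,0,0,0,5],[0,0.1,0,0,0,0,5]]]'
```

```text
time: 49.3
tool_pos: [0.6273, -0.2321, 0.0856]
tool_rot: [-1.571, -0.0, -1.636]
contact_force: [-3.1, 1.4, 2.9]
opening: 0.0537
time: 49.5
tool_pos: [0.6273, -0.2321, 0.0856]
tool_rot: [-1.571, -0.001, -1.636]
contact_force: [-5.5, 1.5, 8.2]
opening: 0.0538
```

Home. Release and go to f3.

```bash
python3 -m pendant '[[[0,0,0,0,0,0,6],[0,0,0,0,0,0,7.4],[0,0,0,0,0,0,7.4],[0,0,0,0,0,0,7.4],[0,-2,0,0,0,0,7.4],[0,-6,0,0,0,0,7.4],[0,-11,0,0,0,0,7.4],[0,-15.5,0,0,0,0,7.4],[0,-15.5,0,0,0,0,8],[0,-15.5,0,0,0,0,8]]]'
python3 - <<'E'
from h import *
go(.443,-.3385,.24,-92.5);
E
```

```text
time: 50.5
tool_pos: [0.628, -0.2322, 0.2402]
tool_rot: [-1.569, -0.001, -1.636]
contact_force: [-0.8, 0.7, -0.3]
opening: 0.0799
shift cm x 11.82 y 0.02 z -17.76  turn y -0.022 | pos [ 0.628  -0.2322  0.2402] yaw -93.76 F [-0.8  0.7 -0.3] open 0.0799
```

```bash
python3 -m pendant '[[[3,0,-4,0,-0.02,0,8],[6,0,-8.5,0,-0.02,0,8],[9,0,-13,0,-0.02,0,8],[11,0,-16.5,0,-0.02,0,8],[11.7,0,-17.8,0,-0.02,0,8],[11.7,0,-17.8,0,-0.02,0,8],[11.7,0,-17.8,0,-0.02,0,8],[11.7,0,-17.8,0,-0.02,0,8],[11.7,0,-17.8,0,-0.02,0,8],[11.7,0,-17.8,0,-0.02,0,8]]]'
python3 - <<'E'
from h import *
c=shot('wrist','w18'); P=wworld(c); r=rect(P,.102,.107,(.40,.49,-.39,-.29)); print(r); go(r[1][0]/1e3,r[1][1]/1e3,.0725,(r[3] if r[3]>45 else r[3]+90)-180)
print('bay2',rect(P,.114,.119,(.58,.68,-.26,-.2)))
E
```

```text
time: 51.5
tool_pos: [0.4431, -0.3365, 0.2388]
tool_rot: [-1.571, 0.0, -1.615]
contact_force: [-1.6, 0.0, -0.0]
opening: 0.0799
(1379, array([ 443.5, -338.8]), array([53.8, 32. ]), 1.51, 0.1043)
shift cm x 0.22 y 16.64 z 0.06  turn y -0.071 | pos [ 0.443  -0.3366  0.2389] yaw -92.54 F [ 0.  -0.3  0.4] open 0.0800
bay2 (1058, array([ 626.7, -232.7]), array([32. , 54.6]), 86.15, 0.1164)
```

```bash
python3 -m pendant '[[[0.13,4,0.05,0,-0.07,0,8],[0.13,8,0.05,0,-0.07,0,8],[0.13,12,0.05,0,-0.07,0,8],[0.13,15,0.05,0,-0.07,0,8],[0.13,16.6,0.05,0,-0.07,0,8],[0.13,16.6,0.05,0,-0.07,0,8],[0.13,16.6,0.05,0,-0.07,0,8],[0.13,16.6,0.05,0,-0.07,0,5],[0.13,16.6,0.05,0,-0.07,0,5],[0.13,16.6,0.05,0,-0.07,0,5],[0.13,16.6,0.05,0,-0.07,0,5],[0.13,16.6,0.05,0,-0.07,0,5],[0.13,16.6,0.05,0,-0.07,0,5],[0.13,16.6,0.05,0,-0.07,0,5]]]' 35
python3 -m pendant '[[[0,-2,0,0,0,0,5],[0,-5,0,0,0,0,5],[0,-9,0,0,0,0,5],[0,-13,0,0,0,0,5],[0,-14.5,0,0,0,0,5],[0,-14.5,0,0,0,0,5],[0,-14.5,0,0,0,0,5]]]'
python3 -c "
from h import *
go(.6236,-.2941,.217,-93.8)"
```

```text
time: 52.95
tool_pos: [0.4428, -0.3387, 0.0737]
tool_rot: [-1.571, -0.001, -1.546]
contact_force: [-0.9, -0.1, 5.8]
opening: 0.0538
time: 53.65
tool_pos: [0.4422, -0.338, 0.2169]
tool_rot: [-1.573, 0.001, -1.546]
contact_force: [-0.4, 0.3, -2.5]
opening: 0.0536
shift cm x -3.94 y -0.01 z 18.24  turn y 0.091 | pos [ 0.4422 -0.338   0.2169] yaw -88.60 F [-0.4  0.3 -2.5] open 0.0536
```

```bash
python3 -m pendant '[[[-0.8,0,4,0,0.05,0,5],[-1.6,0,9,0,0.09,0,5],[-2.8,0,13.5,0,0.09,0,5],[-3.6,0,16.5,0,0.09,0,5],[-3.9,0,18.2,0,0.09,0,5],[-3.9,0,18.2,0,0.09,0,5],[-3.9,0,18.2,0,0.09,0,5],[-3.9,0,18.2,0,0.09,0,5],[-3.9,0,18.2,0,0.09,0,5],[-3.9,0,18.2,0,0.09,0,5]]]'
python3 - <<'E'
from h import *
c=shot('wrist','w19'); held('w19'); P=wworld(c);go(.6236,-.2941,.122,-93.8)
print(rect(P,.008,.018,(.58,.69,-.335,-.26)),rect(P,.114,.119,(.58,.68,-.26,-.2)))
E
```

```text
time: 54.65
tool_pos: [0.623, -0.2955, 0.2184]
tool_rot: [-1.571, -0.0, -1.637]
contact_force: [-1.1, 0.5, -1.6]
opening: 0.0541
face x -16.2 tilt 0.2 3002
top h [30.2 31.  53.5]
shift cm x -0.14 y 9.65 z 0.03  turn y -0.000 | pos [ 0.6232 -0.2955  0.2185] yaw -93.81 F [-0.3 -0.3 -2.2] open 0.0541
(1445, array([ 623.9, -295.7]), array([32.3, 58.2]), 86.88, 0.0115) (2027, array([ 627.2, -232.9]), array([31.6, 53.9]), 86.16, 0.1163)
```

```bash
python3 -m pendant '[[[-0.1,0,0.03,0,0,0,5],[-0.1,2,0.03,0,0,0,5],[-0.1,5,0.03,0,0,0,5],[-0.1,8,0.03,0,0,0,5],[-0.1,9,0.03,0,0,0,5],[-0.1,9.5,0.03,0,0,0,5],[-0.1,9.5,0.03,0,0,0,5],[-0.1,9.5,0.03,0,0,0,5],[-0.1,9.5,0.03,0,0,0,5],[-0.1,9.5,0.03,0,0,0,5]]]'
python3 -c "
from h import *
go(.6236,-.2941,.0857,-93.8)"
```

```text
time: 55.7
tool_pos: [0.6245, -0.2943, 0.1242]
tool_rot: [-1.57, -0.001, -1.636]
contact_force: [0.3, 1.0, -1.8]
opening: 0.054
shift cm x -0.01 y 3.85 z -0.09  turn y 0.001 | pos [ 0.6245 -0.2943  0.1242] yaw -93.76 F [ 0.3  1.  -1.8] open 0.0540
```

```bash
python3 -m pendant '[[[0,0,-0.03,0,0,0,5],[0,0.4,-0.03,0,0,0,5],[0,0.8,-0.03,0,0,0,5],[0,1.2,-0.03,0,0,0,5],[0,1.4,-0.03,0,0,0,5],[0,1.4,-0.03,0,0,0,5]]]'
python3 -c "
from h import *
go(.6236,-.2941,.0857,-93.8)"
```

```text
time: 56.3
tool_pos: [0.6235, -0.2939, 0.1084]
tool_rot: [-1.572, 0.0, -1.636]
contact_force: [-0.6, 0.1, -2.3]
opening: 0.054
shift cm x 0.02 y 2.27 z 0.01  turn y 0.001 | pos [ 0.6235 -0.2939  0.1084] yaw -93.76 F [-0.6  0.1 -2.3] open 0.0540
```

```bash
python3 -m pendant '[[[0,0.6,0,0,0,0,5],[0,1.2,0,0,0,0,5],[0,1.8,0,0,0,0,5],[0,2.2,0,0,0,0,5],[0,2.4,0,0,0,0,5],[0,2.4,0,0,0,0,5]]]'
python3 -m pendant '[[[0,0.1,0,0,0,0,5],[0,0.1,0,0,0,0,5]]]'
```

```text
time: 56.9
tool_pos: [0.6235, -0.2941, 0.0857]
tool_rot: [-1.572, -0.0, -1.636]
contact_force: [-3.6, 1.2, 2.8]
opening: 0.0542
time: 57.1
tool_pos: [0.6235, -0.2941, 0.0857]
tool_rot: [-1.571, -0.001, -1.636]
contact_force: [-5.3, 1.9, 8.6]
opening: 0.054
```

All flats are home. Now release, check everything, and look at the switch.

```bash
python3 -m pendant '[[[0,0,0,0,0,0,6],[0,0,0,0,0,0,7.4],[0,0,0,0,0,0,7.4],[0,0,0,0,0,0,7.4],[0,-2,0,0,0,0,7.4],[0,-6,0,0,0,0,7.4],[0,-11,0,0,0,0,7.4],[0,-14,0,0,0,0,4],[0,-14,0,0,0,0,0],[0,-14,0,0,0,0,0],[0,-14,0,0,0,0,0]]]'
python3 - <<'E'
from h import *
go(.596,-.0277,.22,-93.8)
P=world(shot('scene','s20')); T=world(shot('top','t20'))
for nm,b in dict(b1=(.58,.68,-.2,-.14),b2=(.58,.68,-.262,-.2),b3=(.58,.68,-.325,-.263)).items(): print(nm,rect(P,.114,.119,b))
print([rect(P,.126,.133,b) for b in((.60,.75,.18,.3),(.50,.59,.18,.3),(.41,.495,.16,.28))])
m=(T[...,0]>.60)&(T[...,0]<.68)&(T[...,1]>-.05)&(T[...,1]<-.005)&(T[...,2]>.055)&(T[...,2]<.085); print('tip top',T[m].mean(0).round(4),m.sum())
m=(P[...,0]>.60)&(P[...,0]<.68)&(P[...,1]>-.05)&(P[...,1]<-.005)&(P[...,2]>.06)&(P[...,2]<.085); print('tip scene',P[m].mean(0).round(4),m.sum())
E
```

```text
time: 58.2
tool_pos: [0.6232, -0.2937, 0.2222]
tool_rot: [-1.574, 0.001, -1.636]
contact_force: [-0.6, -0.1, -0.7]
opening: 0.047
shift cm x -26.36 y 0.22 z -4.45  turn y 0.001 | pos [ 0.6232 -0.2937  0.2222] yaw -93.76 F [-0.6 -0.1 -0.7] open 0.0470
b1 (183, array([ 631.6, -169.6]), array([33. , 53.6]), 87.03, 0.117)
b2 (165, array([ 627.1, -231.3]), array([34.1, 53.2]), 87.27, 0.117)
b3 (146, array([ 623.6, -293.9]), array([34. , 53.7]), 87.0, 0.1168)
[(481, array([648.3, 243.8]), array([53.9, 32.3]), 8.99, 0.1292), (405, array([555.7, 228. ]), array([53.6, 32.4]), 9.35, 0.1298), (342, array([461.6, 214.4]), array([55.8, 32.2]), 8.22, 0.1293)]
tip top [ 0.6278 -0.0308  0.0733] 13
tip scene [ 0.6293 -0.0279  0.0706] 28
```

View pics/s20.png

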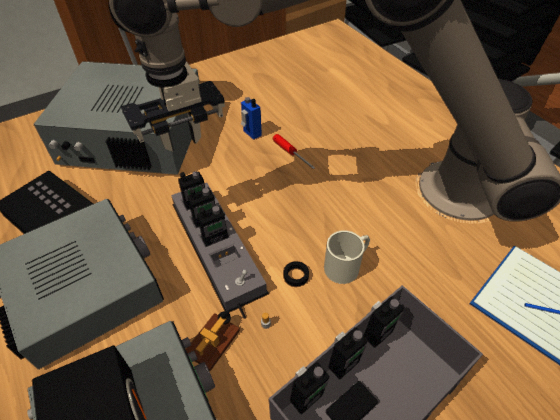

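The picture shows three radios in the bays at (190,185)–(215,222), three on the crate rim at (310,385), (348,350) and (385,320), and the switch at (240,280) still off. The tip is at (0.628,-0.029). Move to the switch with jaws closed.

```bash
python3 -m pendant '[[[-5,0,-1,0,0,0,0],[-10,0,-2,0,0,0,0],[-15,0,-3,0,0,0,0],[-20,0,-4.2,0,0,0,0],[-24,0,-4.6,0,0,0,0],[-26.4,0,-4.6,0,0,0,0],[-26.4,0,-4.6,0,0,0,0],[-26.4,0,-4.6,0,0,0,0],[-26.4,0,-4.6,0,0,0,0],[-26.4,5,-4.6,0,0,0,0],[-26.4,10,-4.6,0,0,0,0],[-26.4,14,-4.6,0,0,0,0],[-26.4,16.6,-4.6,0,0,0,0],[-26.4,16.6,-4.6,0,0,0,0],[-26.4,16.6,-4.6,0,0,0,0]]]'
python3 -c "
from h import *
go(.629,-.0298,.056,-93.8)"
```

```text
time: 59.8
tool_pos: [0.5954, -0.0288, 0.0583]
tool_rot: [-1.571, -0.0, -1.638]
contact_force: [-0.9, -0.8, 0.3]
opening: 0.0003
shift cm x -0.12 y 0.23 z 3.36  turn y -0.001 | pos [ 0.5954 -0.0288  0.0583] yaw -93.84 F [-0.9 -0.8  0.3] open 0.0003
```

```bash
python3 -m pendant '[[[0,0.2,0.5,0,0,0,0],[0,0.2,1,0,0,0,0],[0,0.2,1.5,0,0,0,0],[0,0.2,2,0,0,0,0],[0,0.2,2.4,0,0,0,0],[0,0.2,2.8,0,0,0,0],[0,0.2,3.1,0,0,0,0],[0,0.2,3.1,0,0,0,0],[0,0.2,3.1,0,0,0,0]]]'
python3 - <<'E'
from h import *
T=world(shot('scene','s21'))
m=(T[...,0]>.632)&(T[...,0]<.68)&(T[...,1]>-.05)&(T[...,1]<-.005)&(T[...,2]>.06)&(T[...,2]<.085); print('tip',T[m].mean(0).round(4),T[m].min(0),T[m].max(0),m.sum())
E
```

```text
time: 60.7
tool_pos: [0.6262, -0.0296, 0.0557]
tool_rot: [-1.571, -0.0, -1.636]
contact_force: [-0.2, 0.8, 0.1]
opening: 0.0
tip [ 0.6433 -0.0227  0.0741] [ 0.63212145 -0.033939    0.06006869] [ 0.65509482 -0.01695746  0.08454133] 62
```

```bash
for i in 1; do python3 -m pendant '[[[0,0,0.3,0,0,0,0],[0,0,0.3,0,0,0,0],[0,0,0.3,0,0,0,0]]]'; done
python3 -m pendant '[[[0,0,0.2,0,0,0,0],[0,0,0.2,0,0,0,0],[0,0,0.2,0,0,0,0]]]'
```

```text
time: 61.05
tool_pos: [0.6288, -0.0298, 0.0557]
tool_rot: [-1.572, -0.0, -1.636]
contact_force: [-1.4, -0.3, -0.4]
opening: 0.0005
time: 61.35
tool_pos: [0.6306, -0.0299, 0.0557]
tool_rot: [-1.572, -0.0, -1.636]
contact_force: [-2.6, 0.2, -1.4]
opening: 0.0003
```

```bash
python3 -m pendant '[[[0,0,0.2,0,0,0,0],[0,0,0.2,0,0,0,0],[0,0,0.2,0,0,0,0]]]'
python3 -m pendant '[[[0,0,0.2,0,0,0,0],[0,0,0.2,0,0,0,0],[0,0,0.2,0,0,0,0]]]'
python3 -m pendant '[[[0,0,0.2,0,0,0,0],[0,0,0.2,0,0,0,0],[0,0,0.2,0,0,0,0]]]'
```

```text
time: 61.65
tool_pos: [0.631, -0.0299, 0.0555]
tool_rot: [-1.576, -0.0, -1.636]
contact_force: [-7.8, 0.3, 1.1]
opening: 0.0005
time: 61.95
tool_pos: [0.6313, -0.0299, 0.0554]
tool_rot: [-1.58, -0.0, -1.636]
contact_force: [-15.7, 0.4, 4.6]
opening: 0.0004
time: 62.25
tool_pos: [0.6315, -0.0299, 0.0554]
tool_rot: [-1.584, -0.0, -1.636]
contact_force: [-21.1, 0.2, 8.9]
opening: 0.0003
```

The lever is at its stop, with force rising to 21 N. Back off, rise and verify.

```bash
python3 -m pendant '[[[0,0,-1,0,0,0,0],[0,0,-3,0,0,0,0],[0,-4,-3.5,0,0,0,0],[0,-9,-3.5,0,0,0,0],[0,-14,-3.5,0,0,0,0],[0,-16,-6,0,0,0,0],[0,-16,-10,0,0,0,0],[0,-16,-14,0,0,0,0],[0,-16,-14,0,0,0,0],[0,-16,-14,0,0,0,0]]]'
python3 - <<'E'
from h import *
P=world(shot('scene','s22'));T=world(shot('top','t22'))
for nm,A in(('scene',P),('top',T)):
    m=(A[...,0]>.60)&(A[...,0]<.68)&(A[...,1]>-.05)&(A[...,1]<-.005)&(A[...,2]>.06)&(A[...,2]<.085); print('tip',nm,A[m].mean(0).round(4),m.sum())
for nm,b in dict(b1=(.58,.68,-.2,-.14),b2=(.58,.68,-.262,-.2),b3=(.58,.68,-.325,-.263)).items(): print(nm,rect(P,.114,.119,b))
print([rect(P,.126,.133,b) for b in((.60,.75,.18,.3),(.50,.59,.18,.3),(.41,.495,.16,.28))])
E
```

```text
time: 63.25
tool_pos: [0.4982, -0.0213, 0.2173]
tool_rot: [-1.567, -0.001, -1.637]
contact_force: [1.1, 0.5, -1.3]
opening: 0.0003
tip scene [ 0.6532 -0.0291  0.072 ] 27
tip top [nan nan nan] 0
b1 (182, array([ 631.4, -169.7]), array([33. , 53.4]), 86.04, 0.117)
b2 (175, array([ 627. , -230.3]), array([35.3, 54.3]), 84.97, 0.1166)
b3 (162, array([ 623.9, -293.4]), array([33.7, 53.5]), 86.69, 0.1169)
[(483, array([648.2, 243.9]), array([54.3, 32.1]), 7.83, 0.1291), (405, array([555.5, 228. ]), array([53.5, 32.4]), 8.56, 0.1295), (341, array([462. , 214.8]), array([53.4, 31.8]), 8.63, 0.1296)]<stdin>:4: RuntimeWarning: Mean of empty slice.
  ret = um.true_divide(
```

View pics/t22.png

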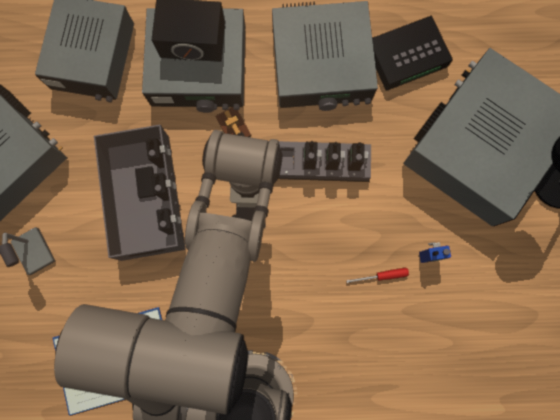

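```bash
python3 -c "
from h import *
robot.hand_in(); print(status.observe()['time'])"
```

```text
the job is handed in; nothing more can be done
the job is handed in; nothing more can be done
```

The job is done and handed in at about 63 s. The three charged radios hang by their clips over the crate's near long wall. The three flat ones stand fully home in bays 1–3, facing the switch end, and the switch was flipped on last.

**Last checks:**
- **Bays:** the tops of all three flats measure 0.117 m, the same height the charged ones had.
- **Crate:** the tops of all three hung radios measure about 0.129 m, as expected. The wrist camera showed their clips outside the rim.
- **Switch:** the scene camera puts the lever tip about 24 mm further over to the on side, and the lever had been pushed to its stop. The arm blocked the top camera's view of the switch, so only the scene camera confirms it.

**What did not go smoothly:**
- **Slipped radio:** on the first try at hanging the second radio, its underside caught the rim, with about 24 N at the wrist. It slid up and tilted in the grip but was not dropped. I stood it on a free patch of desk, regripped it and hung it.
- **Crate knocked:** the crate was knocked about 11 mm aside before the third hang. I re-measured it and re-aimed.
- **Slight offset:** the hung radio at the far end sits about 3–4 mm further in from the wall than nominal, within the clip's play. I did not measure its lean separately.

The mug, tape, adaptor and screwdriver were not touched. I did not measure their positions again afterwards.

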